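# Stow the watch tins in the parts tray and sweep the rim

### The job

Put every tin on the bench away in the black parts tray, the round ones in its narrow lane and the oblong ones in its wide lane, each standing flat on the tray floor so that nothing sticks up above the rim and the tray will slide back under its shelf. Then prove it by touch: lay the beech straightedge across the tray on both long rims at the pull-lip end, slide it lightly along the rim to the far end, and put it back down on the bench clear of the tray. Leave the other things on the bench where they are.

Things in the scene. Friction and masses are not known exactly. Their poses are not given: they have to be found in the camera images.
- tray: open black plastic parts tray, held fast by a non-slip mat, 212 mm long (its x), 163 mm wide (its y), rim 52 mm above its underside, walls and floor 4 mm. Origin: centre of its underside. A lengthwise divider, 3 mm thick, top 8 mm below the rim, makes two lanes, each 204 mm long inside and 48 mm deep; each takes up to three tins in one layer, in a row along it.
- lane_narrow (a point): centre of the floor of the tray's narrow lane (68 mm wide, 204 mm long, at the tray's y = -43.5 mm); axes as the tray's
- lane_wide (a point): centre of the floor of the tray's wide lane (84 mm wide, 204 mm long, at the tray's y = +35.5 mm); axes as the tray's
- rim_lip_end (a point): middle of the top of the tray's end wall at the pull-lip end (the tray's -x end, nearer the robot), at rim height; the lip is a small ledge outside this wall, 70 mm wide, 18 mm out, 8 mm below the rim, with a label card under it; axes as the tray's
- tin0_c (a point): round aluminium tin with lift-off lid, body 60 mm across and 24 mm high, with an upright steel knob 16 mm across and 20 mm tall in the middle of the lid (44 mm high in all), 80-150 g. This point is at its axis half-way up, 22 mm above its underside; z up along the knob. None from the start if this tin is absent today.
- tin1_c (a point): round aluminium tin with lift-off lid, body 60 mm across and 24 mm high, with an upright steel knob 16 mm across and 20 mm tall in the middle of the lid (44 mm high in all), 80-150 g. This point is at its axis half-way up, 22 mm above its underside; z up along the knob. None from the start if this tin is absent today.
- tin2_c (a point): round aluminium tin with lift-off lid, body 60 mm across and 24 mm high, with an upright steel knob 16 mm across and 20 mm tall in the middle of the lid (44 mm high in all), 80-150 g. This point is at its axis half-way up, 22 mm above its underside; z up along the knob. None from the start if this tin is absent today.
- box0_c (a point): oblong aluminium tin with lift-off lid, body 58 mm (its x) by 76 mm (its y) and 24 mm high, with a steel grip bar 12 mm thick (its x), 40 mm long (its y) and 20 mm tall in the middle of the lid (44 mm high in all), 90-180 g. This point is at its centre half-way up, 22 mm above its underside; z up. None from the start if absent today.
- box1_c (a point): oblong aluminium tin with lift-off lid, body 58 mm (its x) by 76 mm (its y) and 24 mm high, with a steel grip bar 12 mm thick (its x), 40 mm long (its y) and 20 mm tall in the middle of the lid (44 mm high in all), 90-180 g. This point is at its centre half-way up, 22 mm above its underside; z up. None from the start if absent today.
- box2_c (a point): oblong aluminium tin with lift-off lid, body 58 mm (its x) by 76 mm (its y) and 24 mm high, with a steel grip bar 12 mm thick (its x), 40 mm long (its y) and 20 mm tall in the middle of the lid (44 mm high in all), 90-180 g. This point is at its centre half-way up, 22 mm above its underside; z up. None from the start if absent today.
- straightedge_c (a point): beech straightedge, a plain bar 200 mm long (its x), 22 mm thick (its y) and 36 mm high, 120 g, with brass plugs in its sides; it stands on its 22 mm edge on the bench to the left of the tray. This point is its centre, 18 mm above its lower edge; z up.
- loupe: black eye loupe with glass lens, 38 mm across, 34 mm high, standing among the tins. Not part of the job: leave it alone. Origin at its underside.
- anvil: round brass staking block, 40 mm across, 28 mm high, standing among the tins. Not part of the job: leave it alone. Origin at its underside.
- dish: white ceramic dish 92 mm across, 28 mm high. Not part of the job: leave it alone. Origin at its underside.
- case_opener: flat stainless steel watch case opener, about 130 by 60 mm. Not part of the job: leave it alone. Origin at its underside.
- watch_stand: dark wooden watch stand, 75 x 85 mm foot, about 127 mm high. Not part of the job: leave it alone. Origin at its underside.
- screwdriver: wood-handled screwdriver, 140 mm long, lying near the robot. Not part of the job: leave it alone. Origin at its underside.
- dust_brush: wooden brush, 150 mm long, lying near the robot. Not part of the job: leave it alone. Origin at its underside.
There are look-alikes about, which are no part of the job. What is shaped like the part that bears box0_c but blue or red is not meant.

How it is judged (in metres and radians):
On the way, in this order (a step that is already met when the one before it is completed fails the run):
1. every tin lies flat in its own lane, below the rim (y of tin0_c in the frame of tray between -0.0535 and -0.0335 m and x of tin0_c in the frame of tray between -0.08 and 0.08 m and z of each of tin0_c, tin1_c, tin2_c, box0_c, box1_c, box2_c in the frame of tray below 0.0295 m and angle between each of tin0_c, tin1_c, tin2_c, box0_c, box1_c, box2_c's own z axis and vertical below 0.1 rad and y of tin1_c in the frame of tray between -0.0535 and -0.0335 m and x of tin1_c in the frame of tray between -0.08 and 0.08 m and y of tin2_c in the frame of tray between -0.0535 and -0.0335 m and x of tin2_c in the frame of tray between -0.08 and 0.08 m and y of box0_c in the frame of tray between 0.0255 and 0.0455 m and x of box0_c in the frame of tray between -0.08 and 0.08 m and y of box1_c in the frame of tray between 0.0255 and 0.0455 m and x of box1_c in the frame of tray between -0.08 and 0.08 m and y of box2_c in the frame of tray between 0.0255 and 0.0455 m and x of box2_c in the frame of tray between -0.08 and 0.08 m), for 0.2 s.
2. the straightedge rests lightly across both long rims at the pull-lip end (x of straightedge_c in the frame of tray between -0.106 and -0.07 m and z of straightedge_c in the frame of tray between 0.057 and 0.077 m and y of straightedge_c in the frame of tray between -0.018 and 0.018 m and angle between the x axis of straightedge_c and the y axis of tray, either way round below 0.2 rad and contact force between straightedge and tray between 0.3 and 25 N), for 0.05 s.
3. it has slid, still lightly touching the rim, a quarter of the way (x of straightedge_c in the frame of tray between -0.06 and -0.03 m and z of straightedge_c in the frame of tray between 0.057 and 0.077 m and y of straightedge_c in the frame of tray between -0.018 and 0.018 m and angle between the x axis of straightedge_c and the y axis of tray, either way round below 0.2 rad and contact force between straightedge and tray between 0.3 and 25 N), for 0.05 s.
4. still lightly touching at the middle (x of straightedge_c in the frame of tray between -0.015 and 0.015 m and z of straightedge_c in the frame of tray between 0.057 and 0.077 m and y of straightedge_c in the frame of tray between -0.018 and 0.018 m and angle between the x axis of straightedge_c and the y axis of tray, either way round below 0.2 rad and contact force between straightedge and tray between 0.3 and 25 N), for 0.05 s.
5. still lightly touching at three quarters (x of straightedge_c in the frame of tray between 0.03 and 0.06 m and z of straightedge_c in the frame of tray between 0.057 and 0.077 m and y of straightedge_c in the frame of tray between -0.018 and 0.018 m and angle between the x axis of straightedge_c and the y axis of tray, either way round below 0.2 rad and contact force between straightedge and tray between 0.3 and 25 N), for 0.05 s.
6. still lightly touching at the far end (x of straightedge_c in the frame of tray between 0.07 and 0.106 m and z of straightedge_c in the frame of tray between 0.057 and 0.077 m and y of straightedge_c in the frame of tray between -0.018 and 0.018 m and angle between the x axis of straightedge_c and the y axis of tray, either way round below 0.2 rad and contact force between straightedge and tray between 0.3 and 25 N), for 0.05 s.
At the end, for the whole second after the job is handed in: Every tin present lies flat (within 0.1 rad, floor contact within 3.5 mm) in its lane, round ones in the narrow and oblong ones in the wide lane, tops below the rim; the straightedge lies on the bench, its centre lower than 30 mm and more than 90 mm from the tray's centre (all of step 1 and height (world z) of straightedge_c below 0.03 m and horizontal distance between straightedge_c and tray above 0.09 m); the robot touches nothing.
It fails at once if a bystander (loupe, brass block, dish, case opener, watch stand, screwdriver or brush) is shoved more than 60 mm (distance of any of loupe, anvil, dish, case_opener, watch_stand, screwdriver, dust_brush from where it was at the start of the episode above 0.06 m).
It fails at once if the straightedge is slammed or pressed on the tray with more than 100 N (contact force between straightedge and tray above 100 N).
Of tin0, tin1, tin2, box0, box1, box2 only 4 to 6 are there at a start; the rules pass over those that are not, and their reading is None.
At some moment in a run one of tin0, tin1, tin2, box0, box1, box2 may be knocked a few centimetres aside while the robot is not near it.
It also fails if it takes over 192 s, if anything falls off the work surface, if the arm or the gripper's body presses on something with over 40 N, if the wrist force passes 120 N, or if a joint passes its speed limit or range.

### The arm

A 6-joint arm with a two-finger parallel gripper is mounted at the origin on the work surface. World frame = base frame: x ahead of the robot, y to its left, z up, the work surface at z = 0. Lengths are in m, angles in degrees, forces in N, time in s.
With the tool pointing down it reaches from about 0.375 to 0.9 m from the base axis. Payload 3.1 kg.
Tool frame: the origin (TCP) lies at the very end of the fingers, on their centre line; the grasp point (between the pads) lies bot.grip_point_offset behind it (bot.grip_point_offset is the distance from the TCP to the grasp point, in m); z points along the fingers, y is the line along which they close (so a half turn about z gives the same grasp; the last joint's range is limited). The gripper opens to 87 mm and grips with 3 to 60 N. Pads are 19 mm wide; open, the fingers measure 117 mm over their backs; the gripper's body (75 mm by 190 mm) begins 51 mm behind the grasp point.
Start: joints at [-79.67, 30.224, 82.088, -0, 67.689, -10.227], TCP at [0.219, -0.585, 0.223] pointing down, gripper open.
Joint ranges: [-176.69, 176.69], [-43.24, 126.21], [12.49, 139.97], [-82, 262], [0, 151.66], [-163.58, 163.58]. Speed limits (degrees/s): [159.86, 159.86, 180, 180, 180, 180].

### API

Orientations are given as a 3x3 rotation matrix whose columns are the frame's x, y, z axes.
In Python, from rig import bot, viewer, ticket gives the robot as it stands.
- The arm moves only by the tool servo_tool, never from a script. Its argument "targets" is a list of rows, each an object with "offset": the shift along the tool's x, y, z in m, a list of three; "dr": the turn, a rotation vector about the tool's x, y, z in degrees, a list of three. In form: [{"offset": [x, y, z], "dr": [ax, ay, az]}, ...]. A call has 1 to 20 rows; each row is the pose to reach, as a shift and turn from the pose commanded when the call began, along the tool's axes at that moment; what a row does not reach only later rows make up. A row lasts 1/12 s, in which the tool goes at most 41.7 mm and 7.16 degrees, less where a joint would pass 70% of its speed; a pose out of reach is approached as far as the arm can. A call with a gripper value outside its range is refused whole. "gripper" is the gripper command: -1 is fully open, 1 is shut, values between are in proportion, set as the call begins (left out, the last holds). The fingers move at their own pace and stop on an object; the grip force is fixed at half the most. Time passes only in rows, so rows that repeat a pose let the fingers close. It gives the time, the measured TCP pose, the force, the opening and the grip force at its end, in the units of the state.
- bot.read_state(): the state, without advancing time (a new reading comes with each control period).
- viewer.capture(name): name is "scene" or "top" or "wrist"; returns a dict with "color" (384x512x3 uint8, red, green, blue), "camera_matrix" (3x3 intrinsics, pixels), "k1" (the pictures are not rectified: a ray, as slopes to the right and down, at radius r is drawn at 1 + k1 r^2 times it, then the intrinsics apply), "R" (3x3) and "t" (3): a world point X has camera coordinates R X + t. Camera axes: x right, y down, z forward; pixel columns grow to the right and rows downward; lengths in m; the calibration is good to about 2 mm. A picture is of the moment at which its call begins. There is no depth.
- ticket.hand_in(): hands the job in; it is judged then, once.
The state is a dict: "time_s": time; "joint_positions": joint angles; "qvel": joint speeds; "tau": joint torques, N m; "position": TCP position; "tcp_rot": TCP orientation; "force": force on the tool from outside, world axes, zero at the start; "moment": the same for the moment, N m; "opening": opening from 0.0 (shut) to 1.0 (fully open); "grasp_force": force on a finger pad.
Only numpy, scipy, OpenCV 4.12 (cv2) and the standard library are available. Lean on these libraries where they do the work, as an engineer would, in place of code of your own. Each camera call takes 0.05 s, during which the arm holds its last target. There are 200 camera calls.

## Working session

There is one attempt and no reset: what is moved stays moved. The work goes in short steps, Python scripts to look and compute and a tool call to move; the robot and the scene stay as the last step left them, time stands still between calls to the robot, and variables do not carry over. Pictures are saved under pics/ and viewed, at most 14 in all, crops included, and the job is handed in when it is done.

Besides the shell and the picture viewer there is one more tool, called after ">>>" by a JSON object that holds its "op" and its "data", one argument or row to a line. servo_tool: Moves the arm, as the interface text tells. Its arguments: {"type":"object","properties":{"targets":{"type":"array"},"gripper":{"type":"number"}},"required":["targets"]}

```bash
ls; mkdir -p pics; python3 - <<'E'
from rig import bot,viewer
import cv2,numpy as np
s=bot.read_state();print(s['time_s'],s['position'],np.round(s['tcp_rot'],3).tolist(),s['opening'],bot.grip_point_offset)
for n in('scene','top','wrist'):
    c=viewer.capture(n);cv2.imwrite(f'pics/{n}0.png',cv2.resize(c['color'][...,::-1],(800,600)))
    np.savez(f'pics/{n}0.npz',**c);print(n,c['k1'],np.round(c['camera_matrix'],1).tolist(),np.round(c['R'],3).tolist(),np.round(c['t'],3))
E
```

```text
pics
0.0 [ 0.21937578 -0.58445798  0.22158148] [[0.936, 0.351, -0.0], [0.351, -0.936, 0.002], [0.0, -0.002, -1.0]] 0.9976133988932508 0.0187
scene -0.02612719206211033 [[352.2, 0.0, 254.5], [0.0, 352.2, 190.7], [0.0, 0.0, 1.0]] [[-0.244, 0.97, 0.013], [0.703, 0.187, -0.686], [-0.668, -0.158, -0.728]] [ 0.114 -0.299  1.298]
top -0.06091813354560674 [[353.4, 0.0, 260.6], [0.0, 353.4, 189.9], [0.0, 0.0, 1.0]] [[-0.008, -1.0, -0.023], [-0.995, 0.01, -0.095], [0.095, 0.022, -0.995]] [0.052 0.509 1.061]
wrist -0.05832862293567924 [[323.8, 0.0, 252.9], [0.0, 323.8, 190.6], [0.0, 0.0, 1.0]] [[0.351, -0.936, -0.003], [-0.9, -0.339, 0.273], [-0.257, -0.093, -0.962]] [-0.623 -0.033  0.39 ]
```

View pics/top0.png

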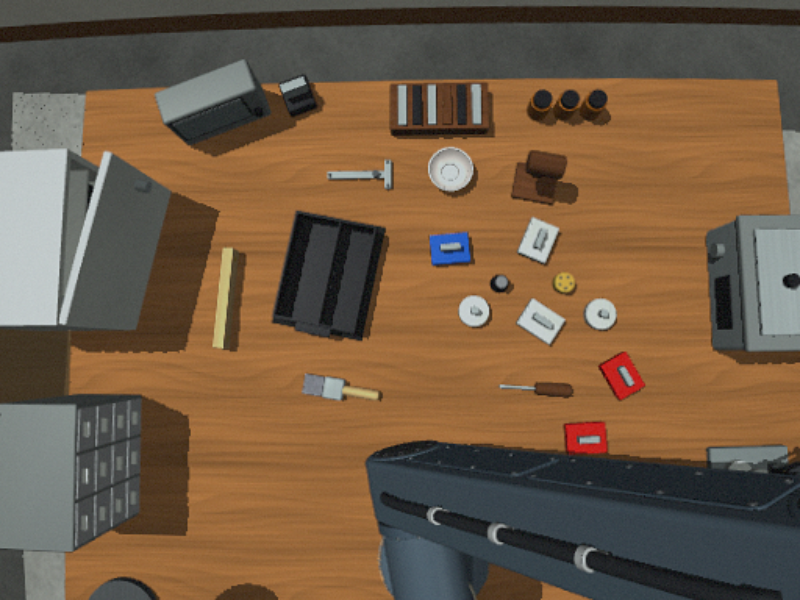

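View pics/scene0.png

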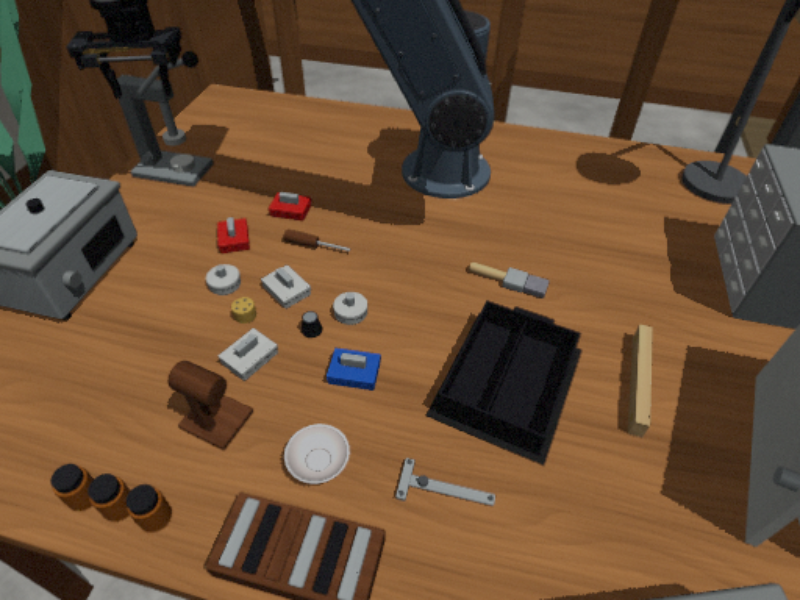

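```bash
cat > h.py <<'E'
from rig import bot,viewer
import cv2,numpy as np
from scipy.spatial.transform import Rotation as Ro
def ray(c,px,z):
    """pixels (N,2) -> world points on plane z"""
    K=c['camera_matrix'];px=np.atleast_2d(np.float64(px))
    n=cv2.undistortPoints(px[:,None],K,np.array([float(c['k1']),0,0,0]))[:,0]
    d=np.c_[n,np.ones(len(n))]@c['R']; o=-c['R'].T@c['t']
    return o+d*((z-o[2])/d[:,2])[:,None]
def blobs(c,lo,hi,amin,amax):
    m=cv2.inRange(cv2.cvtColor(c['color'],cv2.COLOR_RGB2HSV),lo,hi)
    m=cv2.morphologyEx(m,cv2.MORPH_CLOSE,np.ones((3,3)))
    cs,_=cv2.findContours(m,cv2.RETR_EXTERNAL,cv2.CHAIN_APPROX_NONE)
    return [k[:,0] for k in cs if amin<cv2.contourArea(k)<amax]
def rect(P):
    """min-area rectangle of world points (m): centre, long, short side, yaw deg of the short side"""
    (x,y),(w,h),a=cv2.minAreaRect(np.float32(P[:,:2]*1000))
    if w>h:w,h,a=h,w,a+90
    return x/1000,y/1000,h,w,(a+90)%180-90
def save(c,name,box=None,f=None):
    im=c['color'][...,::-1]
    if box:im=im[box[1]:box[3],box[0]:box[2]]
    f=f or min(800/im.shape[1],600/im.shape[0])
    cv2.imwrite(f'pics/{name}.png',cv2.resize(im,None,fx=f,fy=f,interpolation=cv2.INTER_CUBIC))
def go(p,yaw=None,base=None):
    """offset and dr (tool axes) from the present pose to position p, tool y along world yaw (deg, mod 180), pointing down"""
    s=bot.read_state();R=s['tcp_rot'];p0=np.array(s['position'])
    off=R.T@(np.array(p)-p0);dr=np.zeros(3)
    if yaw is not None:
        best=None
        for k in(0,180):
            a=np.radians(yaw+k);y=np.array([np.cos(a),np.sin(a),0]);z=np.array([0,0,-1.])
            v=Ro.from_matrix(R.T@np.c_[np.cross(y,z),y,z]).as_rotvec(degrees=True)
            if best is None or np.linalg.norm(v)<np.linalg.norm(best):best=v
        dr=best
    print('off',np.round(off,4).tolist(),'dr',np.round(dr,1).tolist(),'j6',round(s['joint_positions'][5],1),'z',round(p0[2],4))
def tins(c,region=None):
    out=[]
    for k in blobs(c,(0,0,150),(180,70,255),60,4000):
        P=ray(c,k,.024);x,y,l,w,a=rect(P)
        if 45<w<70 and 45<l<90: out.append((x,y,l,w,a)+tuple(k.mean(0)))
    return out
E
python3 - <<'E'
from h import *
c={k:v for k,v in np.load('pics/top0.npz').items()}
for t in tins(c):print(np.round(t,3))
print('edge');
for k in blobs(c,(18,60,150),(32,255,255),100,5000):print(k.mean(0),np.round(rect(ray(c,k,.036)),3))
m=blobs(c,(0,0,0),(180,255,62),2000,9000)
for k in m:
    print('dark',k.mean(0),np.round(rect(ray(c,k,.052)),3), np.round(ray(c,cv2.boxPoints(cv2.minAreaRect(k)),.052)[:,:2],3).tolist())
save(c,'crop1',(265,130,425,250))
E
```

```text
[ 4.75000e-01 -3.32000e-01  5.88040e+01  5.52750e+01 -6.41000e-01
  3.84189e+02  2.00189e+02]
[ 4.61000e-01 -2.13000e-01  7.63000e+01  5.82950e+01 -3.45260e+01
  3.45845e+02  2.04845e+02]
[ 4.82000e-01 -8.20000e-02  5.84050e+01  5.51010e+01  8.90570e+01
  3.02926e+02  1.98407e+02]
[ 6.23000e-01 -2.13000e-01  7.74840e+01  5.81140e+01  6.58080e+01
  3.44171e+02  1.52947e+02]
edge
[361.28571429 179.88571429] [  0.536  -0.259  36.547  35.996 -27.539]
[142.18115942 189.98550725] [  0.513   0.413 199.468  21.304  85.427]
dark [406.48628429 363.2394015 ] [-1.10000e-02 -3.83000e-01  5.55212e+02  5.56350e+01 -1.52990e+01] [[0.032, -0.107], [0.086, -0.122], [-0.058, -0.658], [-0.113, -0.643]]
dark [388.81306991 303.97416413] [ 1.91000e-01 -2.94000e-01  8.28553e+02  1.29496e+02 -9.97100e+00] [[0.194, 0.126], [0.321, 0.105], [0.183, -0.717], [0.055, -0.691]]
dark [210.23529412 176.33333333] [5.49000e-01 2.00000e-01 2.31090e+02 1.78747e+02 7.79930e+01] [[0.455, 0.311], [0.683, 0.266], [0.642, 0.088], [0.417, 0.137]]
dark [255.90726577  12.24760994] [ 1.082000e+00  7.400000e-02  1.704262e+03  4.789000e+01 -3.800000e-02] [[1.131, 0.931], [1.128, -0.781], [1.068, -0.774], [1.068, 0.922]]
```

View pics/crop1.png

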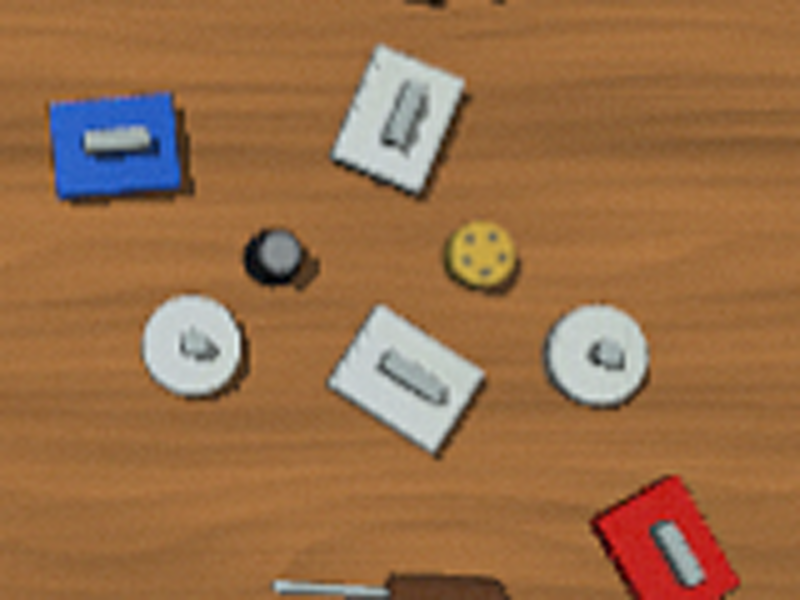

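The crop confirms two round tins at full-frame pixels (303,198) and (384,200), and two white oblong tins at (344,153) and (346,205). The blue one at (288,159) and the red ones at (398,240) and (375,281) are look-alikes, rejected by colour. The loupe is at (320,181), the brass block at (361,180) and the straightedge at (142,190).

First I go above the rightmost round tin.

```bash
python3 - <<'E'
from h import *
go((.475,-.332,.2),-11)
s=bot.read_state();c={k:v for k,v in np.load('pics/wrist0.npz').items()}
print('cam in tool',np.round(s['tcp_rot'].T@(-c['R'].T@c['t']-s['position']),3))
E
```

```text
off [0.328, -0.1467, 0.0221] dr [-0.1, -0.1, -58.4] j6 -10.2 z 0.2218
cam in tool [ 0.075 -0.001 -0.161]
```

>>> {"op": "servo_tool", "data": {
  "targets": [
    {"offset": [0.328, -0.147, 0.022], "dr": [0, 0, -58.4]},
    {"offset": [0.328, -0.147, 0.022], "dr": [0, 0, -58.4]},
    {"offset": [0.328, -0.147, 0.022], "dr": [0, 0, -58.4]},
    {"offset": [0.328, -0.147, 0.022], "dr": [0, 0, -58.4]},
    {"offset": [0.328, -0.147, 0.022], "dr": [0, 0, -58.4]},
    {"offset": [0.328, -0.147, 0.022], "dr": [0, 0, -58.4]},
    {"offset": [0.328, -0.147, 0.022], "dr": [0, 0, -58.4]},
    {"offset": [0.328, -0.147, 0.022], "dr": [0, 0, -58.4]},
    {"offset": [0.328, -0.147, 0.022], "dr": [0, 0, -58.4]},
    {"offset": [0.328, -0.147, 0.022], "dr": [0, 0, -58.4]},
    {"offset": [0.328, -0.147, 0.022], "dr": [0, 0, -58.4]},
    {"offset": [0.328, -0.147, 0.022], "dr": [0, 0, -58.4]},
    {"offset": [0.328, -0.147, 0.022], "dr": [0, 0, -58.4]},
    {"offset": [0.328, -0.147, 0.022], "dr": [0, 0, -58.4]},
    {"offset": [0.328, -0.147, 0.022], "dr": [0, 0, -58.4]},
    {"offset": [0.328, -0.147, 0.022], "dr": [0, 0, -58.4]}
  ],
  "gripper": 0.1
}}

```text
time_s: 1.48
position: [0.4743, -0.3333, 0.2006]
tcp_rot: [[0.193, 0.981, 0.0], [0.981, -0.193, -0.0], [-0.0, 0.0, -1.0]]
force: [-0.4, 0.5, 0.4]
opening: 0.449
grasp_force: 0.0
```

```bash
cat >> h.py <<'E'
def near(p,n='wrist',name=None):
    """best tin (wrist view) nearest to p"""
    c=viewer.capture(n)
    if name:save(c,name)
    L=tins(c)
    for t in L:print('tin',np.round(t[:3],3),np.round(t[3:],1))
    return min(L,key=lambda t:np.hypot(t[0]-p[0],t[1]-p[1])) if L else None
E
python3 - <<'E'
from h import *
s=bot.read_state();print(s['time_s'],s['position'],s['opening'],s['force'])
t=near((.475,-.332),name='w1')
if t:go((t[0],t[1],.027),-11)
E
```

```text
1.4833 [ 0.47432802 -0.33328274  0.20059742] 0.4494136171520706 [-0.44049674  0.54312706  0.43416608]
tin [ 0.474 -0.331 59.82 ] [ 58.9 -11.1 252.6 169.8]
off [0.0023, -0.0011, 0.1736] dr [0.0, 0.0, -0.1] j6 -35.0 z 0.2006
```

View pics/w1.png

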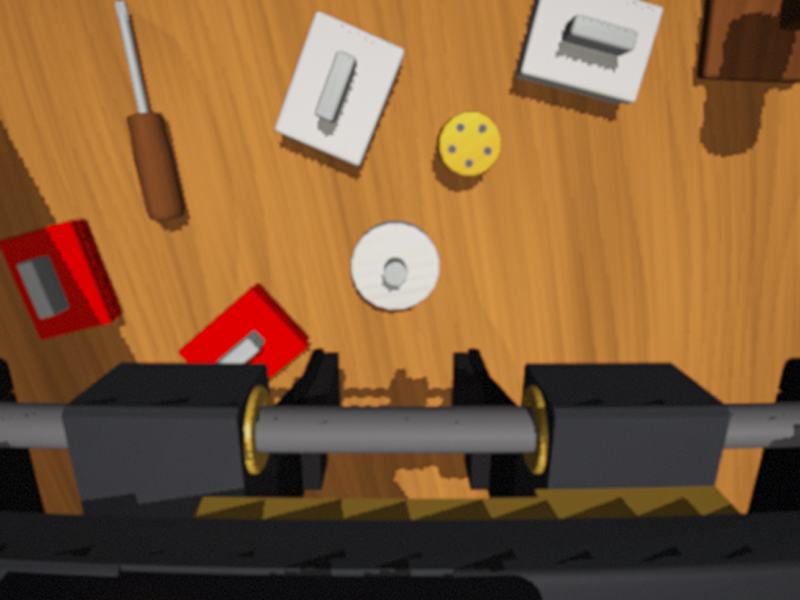

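The wrist picture shows the round tin with its knob at (395,268), between the brass block at (469,143) and a red look-alike at (250,330). The position agrees with the top view to 2 mm.

>>> {"op": "servo_tool", "data": {
  "targets": [
    {"offset": [0.002, -0.001, 0.04], "dr": [0, 0, 0]},
    {"offset": [0.002, -0.001, 0.08], "dr": [0, 0, 0]},
    {"offset": [0.002, -0.001, 0.12], "dr": [0, 0, 0]},
    {"offset": [0.002, -0.001, 0.15], "dr": [0, 0, 0]},
    {"offset": [0.002, -0.001, 0.165], "dr": [0, 0, 0]},
    {"offset": [0.002, -0.001, 0.1735], "dr": [0, 0, 0]},
    {"offset": [0.002, -0.001, 0.1735], "dr": [0, 0, 0]},
    {"offset": [0.002, -0.001, 0.1735], "dr": [0, 0, 0]}
  ]
}}

```text
time_s: 2.2
position: [0.4747, -0.3308, 0.0273]
tcp_rot: [[0.192, 0.981, 0.001], [0.981, -0.192, -0.001], [-0.001, 0.001, -1.0]]
force: [-0.4, 0.0, -0.3]
opening: 0.448
grasp_force: 0.0
```

>>> {"op": "servo_tool", "data": {
  "targets": [
    {"offset": [0, 0, 0], "dr": [0, 0, 0]},
    {"offset": [0, 0, 0], "dr": [0, 0, 0]},
    {"offset": [0, 0, 0], "dr": [0, 0, 0]},
    {"offset": [0, 0, 0], "dr": [0, 0, 0]},
    {"offset": [0, 0, 0], "dr": [0, 0, 0]},
    {"offset": [0, 0, 0], "dr": [0, 0, 0]},
    {"offset": [0, 0, -0.02], "dr": [0, 0, 0]},
    {"offset": [0, 0, -0.06], "dr": [0, 0, 0]},
    {"offset": [0, 0, -0.1], "dr": [0, 0, 0]},
    {"offset": [0, 0, -0.14], "dr": [0, 0, 0]},
    {"offset": [0, 0, -0.173], "dr": [0, 0, 0]},
    {"offset": [0, 0, -0.173], "dr": [0, 0, 0]}
  ],
  "gripper": 1
}}

```text
time_s: 3.2
position: [0.4777, -0.3333, 0.2074]
tcp_rot: [[0.191, 0.981, 0.01], [0.981, -0.191, -0.011], [-0.008, 0.012, -1.0]]
force: [0.8, -0.2, -0.8]
opening: 0.172
grasp_force: 30.0
```

```bash
python3 - <<'E'
from h import *
go((.53,.13,.2),-11)
E
```

```text
off [0.4648, -0.0374, 0.0031] dr [0.7, 0.5, -0.0] j6 -34.9 z 0.2074
```

>>> {"op": "servo_tool", "data": {
  "targets": [
    {"offset": [0.429, -0.01, 0.0], "dr": [0, 0, 0]},
    {"offset": [0.429, -0.01, 0.0], "dr": [0, 0, 0]},
    {"offset": [0.429, -0.01, 0.0], "dr": [0, 0, 0]},
    {"offset": [0.429, -0.01, 0.0], "dr": [0, 0, 0]},
    {"offset": [0.429, -0.01, 0.0], "dr": [0, 0, 0]},
    {"offset": [0.429, -0.01, 0.0], "dr": [0, 0, 0]},
    {"offset": [0.429, -0.01, 0.0], "dr": [0, 0, 0]},
    {"offset": [0.429, -0.01, 0.0], "dr": [0, 0, 0]},
    {"offset": [0.429, -0.01, 0.0], "dr": [0, 0, 0]},
    {"offset": [0.429, -0.01, 0.0], "dr": [0, 0, 0]},
    {"offset": [0.429, -0.01, 0.0], "dr": [0, 0, 0]},
    {"offset": [0.429, -0.01, 0.0], "dr": [0, 0, 0]},
    {"offset": [0.429, -0.01, 0.0], "dr": [0, 0, 0]},
    {"offset": [0.429, -0.01, 0.0], "dr": [0, 0, 0]},
    {"offset": [0.429, -0.01, 0.0], "dr": [0, 0, 0]}
  ]
}}

```text
time_s: 4.45
position: [0.5464, 0.0912, 0.1997]
tcp_rot: [[0.193, 0.981, -0.001], [0.981, -0.193, -0.0], [-0.001, -0.001, -1.0]]
force: [0.8, -0.3, -0.6]
opening: 0.174
grasp_force: 30.0
```

```bash
python3 - <<'E'
from h import *
s=bot.read_state();print(s['time_s'],s['position'],s['opening'],s['force'])
c=viewer.capture('wrist');np.savez('pics/w2.npz',**c);save(c,'w2')
E
```

```text
4.45 [0.5464484  0.09116557 0.19972795] 0.17352699039506944 [ 0.82661153 -0.2993275  -0.61126219]
```

View pics/w2.png

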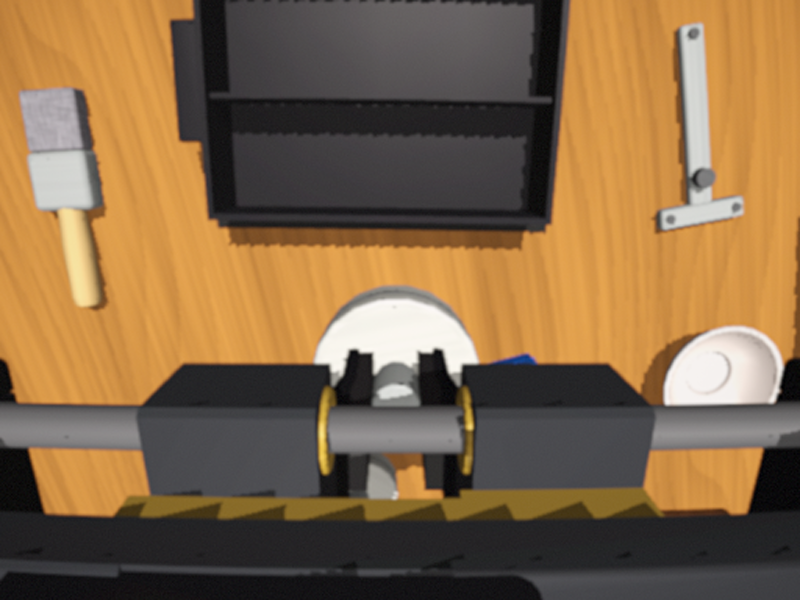

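The picture shows the tray with its divider running from (210,97) to (552,101), the near rim corners at about (208,215) and (550,222), and the lip at left (185,80). The tin hangs straight in the fingers at (397,340).

```bash
python3 - <<'E'
from h import *
c={k:v for k,v in np.load('pics/w2.npz').items()}
f=512/800
D=ray(c,np.array([[210,97],[552,101]])*f,.044);r=D[1]-D[0]
yaw=np.degrees(np.arctan2(r[1],r[0]));print('div',D[:,:2],np.hypot(*r[:2]),yaw,'mid',D.mean(0)[:2])
C=ray(c,np.array([[208,215],[551,223]])*f,.052);q=C[1]-C[0]
print('rim',C[:,:2],np.hypot(*q[:2]),np.degrees(np.arctan2(q[1],q[0])),C.mean(0)[:2])
a=np.radians(yaw);u=np.array([np.cos(a),np.sin(a)]);v=np.array([-u[1],u[0]])
print('centre by div',D.mean(0)[:2]+.008*v,'by rim',C.mean(0)[:2]+.0815*v, 'rim-div v',(D.mean(0)-C.mean(0))[:2]@v)
save(c,'w2c',(115,0,375,155))
E
```

```text
div [[0.4590192  0.22020806]
 [0.65778377 0.17846902]] 0.20309973183365992 -11.859360200624248 mid [0.55840149 0.19933854]
rim [[0.44126568 0.15329433]
 [0.64626361 0.10782078]] 0.20998093257575426 -12.507086116854316 [0.54376465 0.13055756]
centre by div [0.56004557 0.20716778] by rim [0.56051372 0.21031794] rim-div v 0.07032087400971132
```

View pics/w2c.png

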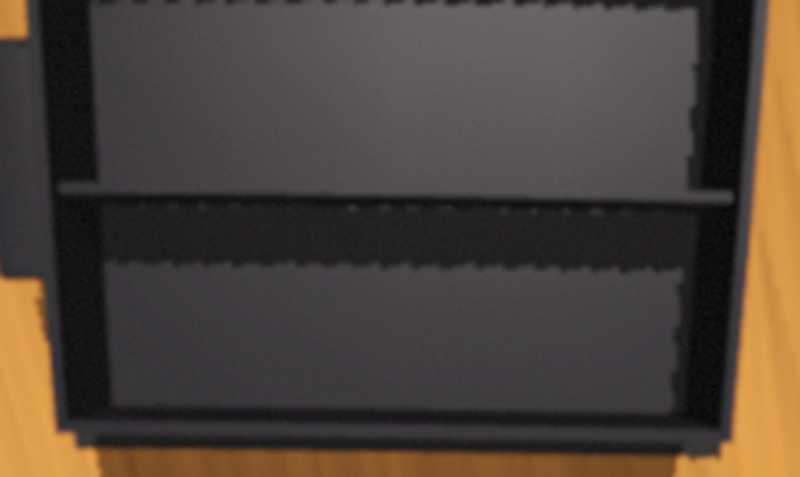

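```bash
cat >> h.py <<'E'
TC=np.array([.5603,.208]);TY=-12.
def slot(x,y,z):
    a=np.radians(TY);u=np.array([np.cos(a),np.sin(a)]);v=np.array([-u[1],u[0]])
    return np.r_[TC+x*u+y*v,z]
E
python3 - <<'E'
from h import *
p=slot(.05,-.0435,.033);print(p);go(p,-12)
E
```

```text
[0.60016322 0.15505499 0.033     ]
off [0.0732, 0.0403, 0.1668] dr [-0.0, 0.0, 0.8] j6 9.1 z 0.1998
```

>>> {"op": "servo_tool", "data": {
  "targets": [
    {"offset": [0.035, 0.02, 0.0], "dr": [0, 0, 0.8]},
    {"offset": [0.073, 0.04, 0.0], "dr": [0, 0, 0.8]},
    {"offset": [0.073, 0.04, 0.03], "dr": [0, 0, 0.8]},
    {"offset": [0.073, 0.04, 0.06], "dr": [0, 0, 0.8]},
    {"offset": [0.073, 0.04, 0.09], "dr": [0, 0, 0.8]},
    {"offset": [0.073, 0.04, 0.11], "dr": [0, 0, 0.8]},
    {"offset": [0.073, 0.04, 0.11], "dr": [0, 0, 0.8]},
    {"offset": [0.073, 0.04, 0.12], "dr": [0, 0, 0.8]},
    {"offset": [0.073, 0.04, 0.13], "dr": [0, 0, 0.8]},
    {"offset": [0.073, 0.04, 0.14], "dr": [0, 0, 0.8]},
    {"offset": [0.073, 0.04, 0.15], "dr": [0, 0, 0.8]},
    {"offset": [0.073, 0.04, 0.16], "dr": [0, 0, 0.8]},
    {"offset": [0.073, 0.04, 0.166], "dr": [0, 0, 0.8]},
    {"offset": [0.073, 0.04, 0.168], "dr": [0, 0, 0.8]},
    {"offset": [0.073, 0.04, 0.168], "dr": [0, 0, 0.8]}
  ]
}}

```text
time_s: 5.75
position: [0.5997, 0.1568, 0.0318]
tcp_rot: [[0.205, 0.979, -0.001], [0.979, -0.205, -0.0], [-0.0, -0.001, -1.0]]
force: [-0.6, -0.7, -1.4]
opening: 0.173
grasp_force: 30.0
```

>>> {"op": "servo_tool", "data": {
  "targets": [
    {"offset": [0, 0, 0], "dr": [0, 0, 0]},
    {"offset": [0, 0, 0], "dr": [0, 0, 0]},
    {"offset": [0, 0, 0], "dr": [0, 0, 0]},
    {"offset": [0, 0, 0], "dr": [0, 0, 0]},
    {"offset": [0, 0, -0.01], "dr": [0, 0, 0]},
    {"offset": [0, 0, -0.03], "dr": [0, 0, 0]},
    {"offset": [0, 0, -0.07], "dr": [0, 0, 0]},
    {"offset": [0, 0, -0.11], "dr": [0, 0, 0]},
    {"offset": [0, 0, -0.15], "dr": [0, 0, 0]},
    {"offset": [0, 0, -0.168], "dr": [0, 0, 0]},
    {"offset": [-0.258, -0.066, -0.168], "dr": [0, 0, 0]},
    {"offset": [-0.258, -0.066, -0.168], "dr": [0, 0, 0]},
    {"offset": [-0.258, -0.066, -0.168], "dr": [0, 0, 0]},
    {"offset": [-0.258, -0.066, -0.168], "dr": [0, 0, 0]},
    {"offset": [-0.258, -0.066, -0.168], "dr": [0, 0, 0]},
    {"offset": [-0.258, -0.066, -0.168], "dr": [0, 0, 0]},
    {"offset": [-0.258, -0.066, -0.168], "dr": [0, 0, 0]},
    {"offset": [-0.258, -0.066, -0.168], "dr": [0, 0, 0]},
    {"offset": [-0.258, -0.066, -0.168], "dr": [0, 0, 0]},
    {"offset": [-0.258, -0.066, -0.168], "dr": [0, 0, 0]}
  ],
  "gripper": 0.1
}}

```text
time_s: 7.42
position: [0.483, -0.0817, 0.2006]
tcp_rot: [[0.205, 0.979, 0.001], [0.979, -0.205, 0.0], [0.0, 0.001, -1.0]]
force: [0.1, 0.1, 0.4]
opening: 0.451
grasp_force: 0.0
```

```bash
python3 - <<'E'
from h import *
t=near((.482,-.082))
if t:go((t[0],t[1],.027),-12)
E
```

```text
tin [ 0.482 -0.081 61.058] [ 59.9 -11.8 252.3 171.1]
off [0.0005, -0.0014, 0.1734] dr [0.1, -0.0, 0.2] j6 -10.9 z 0.2004
```

>>> {"op": "servo_tool", "data": {
  "targets": [
    {"offset": [0, -0.001, 0.04], "dr": [0, 0, 0]},
    {"offset": [0, -0.001, 0.08], "dr": [0, 0, 0]},
    {"offset": [0, -0.001, 0.12], "dr": [0, 0, 0]},
    {"offset": [0, -0.001, 0.15], "dr": [0, 0, 0]},
    {"offset": [0, -0.001, 0.165], "dr": [0, 0, 0]},
    {"offset": [0, -0.001, 0.1735], "dr": [0, 0, 0]},
    {"offset": [0, -0.001, 0.1735], "dr": [0, 0, 0]},
    {"offset": [0, -0.001, 0.1735], "dr": [0, 0, 0]}
  ]
}}

```text
time_s: 8.13
position: [0.4823, -0.081, 0.0265]
tcp_rot: [[0.203, 0.979, 0.001], [0.979, -0.203, -0.0], [0.0, 0.001, -1.0]]
force: [-0.3, -0.4, -0.3]
opening: 0.453
grasp_force: 0.0
```

>>> {"op": "servo_tool", "data": {
  "targets": [
    {"offset": [0, 0, 0], "dr": [0, 0, 0]},
    {"offset": [0, 0, 0], "dr": [0, 0, 0]},
    {"offset": [0, 0, 0], "dr": [0, 0, 0]},
    {"offset": [0, 0, 0], "dr": [0, 0, 0]},
    {"offset": [0, 0, 0], "dr": [0, 0, 0]},
    {"offset": [0, 0, 0], "dr": [0, 0, 0]},
    {"offset": [0, 0, -0.02], "dr": [0, 0, 0]},
    {"offset": [0, 0, -0.06], "dr": [0, 0, 0]},
    {"offset": [0, 0, -0.1], "dr": [0, 0, 0]},
    {"offset": [0, 0, -0.12], "dr": [0, 0, 0]},
    {"offset": [0.252, 0.008, -0.12], "dr": [0, 0, 0]},
    {"offset": [0.252, -0.03, -0.12], "dr": [0, 0, 0]},
    {"offset": [0.252, -0.03, -0.12], "dr": [0, 0, 0]},
    {"offset": [0.252, -0.03, -0.12], "dr": [0, 0, 0]},
    {"offset": [0.252, -0.03, -0.12], "dr": [0, 0, 0]},
    {"offset": [0.252, -0.03, -0.12], "dr": [0, 0, 0]},
    {"offset": [0.252, -0.03, -0.12], "dr": [0, 0, 0]},
    {"offset": [0.252, -0.03, -0.12], "dr": [0, 0, 0]},
    {"offset": [0.252, -0.03, -0.12], "dr": [0, 0, 0]},
    {"offset": [0.252, -0.03, -0.12], "dr": [0, 0, 0]}
  ],
  "gripper": 1
}}

```text
time_s: 9.8
position: [0.5034, 0.1695, 0.1463]
tcp_rot: [[0.206, 0.978, -0.001], [0.978, -0.206, -0.001], [-0.001, -0.001, -1.0]]
force: [0.0, 0.2, -1.7]
opening: 0.172
grasp_force: 30.0
```

```bash
python3 - <<'E'
from h import *
s=bot.read_state();print(s['opening'])
p=slot(-.05,-.0435,.032);print(p);go(p,-12)
near(slot(.05,-.0435,0))
E
```

```text
0.17186484379658573
[0.50234846 0.17584616 0.032     ]
off [0.0061, -0.0022, 0.1143] dr [-0.1, 0.0, 0.1] j6 18.5 z 0.1463
tin [ 0.6    0.154 60.694] [ 59.4  81.7 360.9 179. ]
```

>>> {"op": "servo_tool", "data": {
  "targets": [
    {"offset": [0.006, -0.002, 0.0], "dr": [0, 0, 0]},
    {"offset": [0.006, -0.002, 0.03], "dr": [0, 0, 0]},
    {"offset": [0.006, -0.002, 0.05], "dr": [0, 0, 0]},
    {"offset": [0.006, -0.002, 0.06], "dr": [0, 0, 0]},
    {"offset": [0.006, -0.002, 0.07], "dr": [0, 0, 0]},
    {"offset": [0.006, -0.002, 0.08], "dr": [0, 0, 0]},
    {"offset": [0.006, -0.002, 0.09], "dr": [0, 0, 0]},
    {"offset": [0.006, -0.002, 0.1], "dr": [0, 0, 0]},
    {"offset": [0.006, -0.002, 0.108], "dr": [0, 0, 0]},
    {"offset": [0.006, -0.002, 0.114], "dr": [0, 0, 0]},
    {"offset": [0.006, -0.002, 0.115], "dr": [0, 0, 0]},
    {"offset": [0.006, -0.002, 0.115], "dr": [0, 0, 0]}
  ]
}}

```text
time_s: 10.85
position: [0.503, 0.1771, 0.0313]
tcp_rot: [[0.205, 0.979, -0.0], [0.979, -0.205, -0.0], [-0.0, -0.0, -1.0]]
force: [1.2, -0.6, -0.5]
opening: 0.173
grasp_force: 30.0
```

```bash
python3 - <<'E'
from h import *
c=viewer.capture('top')
for t in tins(c):print(np.round(t,3)[:5])
go((.461,-.213,.2),-34.5)
E
```

```text
[  0.461  -0.213  76.379  58.265 -34.526]
[ 0.622 -0.213 77.045 58.114 65.808]
off [-0.3905, 0.0387, -0.1684] dr [0.0, -0.0, 22.7] j6 19.2 z 0.0316
```

>>> {"op": "servo_tool", "data": {
  "targets": [
    {"offset": [0, 0, 0], "dr": [0, 0, 0]},
    {"offset": [0, 0, 0], "dr": [0, 0, 0]},
    {"offset": [0, 0, 0], "dr": [0, 0, 0]},
    {"offset": [0, 0, 0], "dr": [0, 0, 0]},
    {"offset": [0, 0, -0.01], "dr": [0, 0, 0]},
    {"offset": [0, 0, -0.03], "dr": [0, 0, 0]},
    {"offset": [0, 0, -0.07], "dr": [0, 0, 0]},
    {"offset": [0, 0, -0.11], "dr": [0, 0, 0]},
    {"offset": [0, 0, -0.15], "dr": [0, 0, 0]},
    {"offset": [0, 0, -0.168], "dr": [0, 0, 0]}
  ],
  "gripper": 0.1
}}

```text
time_s: 11.73
position: [0.5054, 0.1776, 0.2054]
tcp_rot: [[0.205, 0.979, 0.009], [0.979, -0.205, 0.001], [0.003, 0.008, -1.0]]
force: [0.9, 0.3, 0.8]
opening: 0.449
grasp_force: 0.0
```

>>> {"op": "servo_tool", "data": {
  "targets": [
    {"offset": [-0.39, 0.039, 0], "dr": [0, 0, 22.7]},
    {"offset": [-0.39, 0.039, 0], "dr": [0, 0, 22.7]},
    {"offset": [-0.39, 0.039, 0], "dr": [0, 0, 22.7]},
    {"offset": [-0.39, 0.039, 0], "dr": [0, 0, 22.7]},
    {"offset": [-0.39, 0.039, 0], "dr": [0, 0, 22.7]},
    {"offset": [-0.39, 0.039, 0], "dr": [0, 0, 22.7]},
    {"offset": [-0.39, 0.039, 0], "dr": [0, 0, 22.7]},
    {"offset": [-0.39, 0.039, 0], "dr": [0, 0, 22.7]},
    {"offset": [-0.39, 0.039, 0], "dr": [0, 0, 22.7]},
    {"offset": [-0.39, 0.039, 0], "dr": [0, 0, 22.7]},
    {"offset": [-0.39, 0.039, 0], "dr": [0, 0, 22.7]},
    {"offset": [-0.39, 0.039, 0], "dr": [0, 0, 22.7]},
    {"offset": [-0.39, 0.039, 0], "dr": [0, 0, 22.7]},
    {"offset": [-0.39, 0.039, 0], "dr": [0, 0, 22.7]}
  ]
}}

```text
time_s: 12.9
position: [0.4609, -0.2109, 0.1997]
tcp_rot: [[0.566, 0.825, -0.001], [0.825, -0.566, 0.001], [0.0, -0.001, -1.0]]
force: [0.6, -0.8, -0.5]
opening: 0.453
grasp_force: 0.0
```

```bash
python3 - <<'E'
from h import *
t=near((.461,-.213))
if t:go((t[0],t[1],.027),t[4])
E
```

```text
tin [ 0.461 -0.211 77.339] [ 58.9 -34.4 254.6 171.5]
off [-0.0003, 0.0004, 0.1727] dr [-0.0, -0.0, -0.0] j6 -2.8 z 0.1997
```

>>> {"op": "servo_tool", "data": {
  "targets": [
    {"offset": [0, 0, 0.04], "dr": [0, 0, 0]},
    {"offset": [0, 0, 0.08], "dr": [0, 0, 0]},
    {"offset": [0, 0, 0.12], "dr": [0, 0, 0]},
    {"offset": [0, 0, 0.15], "dr": [0, 0, 0]},
    {"offset": [0, 0, 0.165], "dr": [0, 0, 0]},
    {"offset": [0, 0, 0.173], "dr": [0, 0, 0]},
    {"offset": [0, 0, 0.173], "dr": [0, 0, 0]},
    {"offset": [0, 0, 0.173], "dr": [0, 0, 0]}
  ]
}}

```text
time_s: 13.62
position: [0.4617, -0.2119, 0.0268]
tcp_rot: [[0.566, 0.825, 0.0], [0.825, -0.566, -0.0], [0.0, 0.0, -1.0]]
force: [0.1, 0.3, 0.1]
opening: 0.447
grasp_force: 0.0
```

>>> {"op": "servo_tool", "data": {
  "targets": [
    {"offset": [0, 0, 0], "dr": [0, 0, 0]},
    {"offset": [0, 0, 0], "dr": [0, 0, 0]},
    {"offset": [0, 0, 0], "dr": [0, 0, 0]},
    {"offset": [0, 0, 0], "dr": [0, 0, 0]},
    {"offset": [0, 0, 0], "dr": [0, 0, 0]},
    {"offset": [0, 0, 0], "dr": [0, 0, 0]},
    {"offset": [0, 0, -0.02], "dr": [0, 0, 0]},
    {"offset": [0, 0, -0.06], "dr": [0, 0, 0]},
    {"offset": [0, 0, -0.1], "dr": [0, 0, 0]},
    {"offset": [0, 0, -0.12], "dr": [0, 0, 0]}
  ],
  "gripper": 1
}}

```text
time_s: 14.45
position: [0.4624, -0.2135, 0.15]
tcp_rot: [[0.567, 0.824, 0.004], [0.824, -0.567, -0.003], [-0.0, 0.005, -1.0]]
force: [0.9, -0.7, -0.3]
opening: 0.135
grasp_force: 30.0
```

>>> {"op": "servo_tool", "data": {
  "targets": [
    {"offset": [0.416, -0.215, 0], "dr": [0, 0, -22.4]},
    {"offset": [0.416, -0.215, 0], "dr": [0, 0, -22.4]},
    {"offset": [0.416, -0.215, 0], "dr": [0, 0, -22.4]},
    {"offset": [0.416, -0.215, 0], "dr": [0, 0, -22.4]},
    {"offset": [0.416, -0.215, 0], "dr": [0, 0, -22.4]},
    {"offset": [0.416, -0.215, 0], "dr": [0, 0, -22.4]},
    {"offset": [0.416, -0.215, 0], "dr": [0, 0, -22.4]},
    {"offset": [0.416, -0.215, 0], "dr": [0, 0, -22.4]},
    {"offset": [0.416, -0.215, 0], "dr": [0, 0, -22.4]},
    {"offset": [0.416, -0.215, 0], "dr": [0, 0, -22.4]},
    {"offset": [0.416, -0.215, 0], "dr": [0, 0, -22.4]},
    {"offset": [0.416, -0.215, 0], "dr": [0, 0, -22.4]},
    {"offset": [0.416, -0.215, 0], "dr": [0, 0, -22.4]},
    {"offset": [0.416, -0.215, 0], "dr": [0, 0, -22.4]},
    {"offset": [0.416, -0.215, 0], "dr": [0, 0, -22.4]},
    {"offset": [0.416, -0.215, 0], "dr": [0, 0, -22.4]}
  ]
}}

```text
time_s: 15.78
position: [0.5196, 0.2501, 0.1463]
tcp_rot: [[0.212, 0.977, -0.001], [0.977, -0.212, -0.001], [-0.001, -0.001, -1.0]]
force: [0.5, 0.2, -0.8]
opening: 0.136
grasp_force: 30.0
```

```bash
python3 - <<'E'
from h import *
p=slot(-.05,.0355,.032);print(p);go(p,-12)
c=viewer.capture('top');np.savez('pics/top2.npz',**c);save(c,'top2',(150,110,310,230))
E
```

```text
[0.51877348 0.25311982 0.032     ]
off [0.0029, -0.0013, 0.1143] dr [-0.1, 0.1, -0.3] j6 26.9 z 0.1463
```

View pics/top2.png

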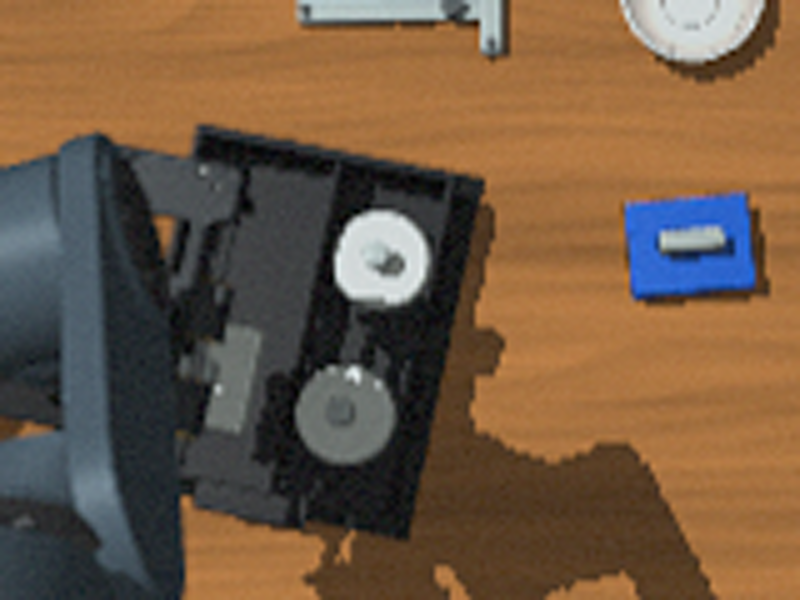

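The top crop shows both round tins in the narrow lane at (382,257) and (345,412), and the first oblong tin over the wide lane at (235,380). The blue look-alike is untouched.

>>> {"op": "servo_tool", "data": {
  "targets": [
    {"offset": [0.003, -0.001, 0.0], "dr": [0, 0, 0]},
    {"offset": [0.003, -0.001, 0.03], "dr": [0, 0, 0]},
    {"offset": [0.003, -0.001, 0.05], "dr": [0, 0, 0]},
    {"offset": [0.003, -0.001, 0.06], "dr": [0, 0, 0]},
    {"offset": [0.003, -0.001, 0.07], "dr": [0, 0, 0]},
    {"offset": [0.003, -0.001, 0.08], "dr": [0, 0, 0]},
    {"offset": [0.003, -0.001, 0.09], "dr": [0, 0, 0]},
    {"offset": [0.003, -0.001, 0.1], "dr": [0, 0, 0]},
    {"offset": [0.003, -0.001, 0.108], "dr": [0, 0, 0]},
    {"offset": [0.003, -0.001, 0.114], "dr": [0, 0, 0]},
    {"offset": [0.003, -0.001, 0.115], "dr": [0, 0, 0]},
    {"offset": [0.003, -0.001, 0.115], "dr": [0, 0, 0]}
  ]
}}

```text
time_s: 16.83
position: [0.5197, 0.2551, 0.0313]
tcp_rot: [[0.21, 0.978, -0.0], [0.978, -0.21, -0.0], [-0.0, -0.0, -1.0]]
force: [0.5, -0.0, -0.7]
opening: 0.134
grasp_force: 30.0
```

```bash
python3 - <<'E'
from h import *
c=viewer.capture('top')
for t in tins(c):print(np.round(t,3)[:5])
go((.622,-.213,.2),65.8)
E
```

```text
[  0.604   0.153  56.235  51.277 -25.148]
[ 0.622 -0.213 77.045 58.114 65.808]
off [-0.4362, 0.1984, -0.1684] dr [0.0, 0.0, -77.9] j6 27.2 z 0.0316
```

>>> {"op": "servo_tool", "data": {
  "targets": [
    {"offset": [0, 0, 0], "dr": [0, 0, 0]},
    {"offset": [0, 0, 0], "dr": [0, 0, 0]},
    {"offset": [0, 0, 0], "dr": [0, 0, 0]},
    {"offset": [0, 0, 0], "dr": [0, 0, 0]},
    {"offset": [0, 0, -0.01], "dr": [0, 0, 0]},
    {"offset": [0, 0, -0.03], "dr": [0, 0, 0]},
    {"offset": [0, 0, -0.07], "dr": [0, 0, 0]},
    {"offset": [0, 0, -0.11], "dr": [0, 0, 0]},
    {"offset": [0, 0, -0.15], "dr": [0, 0, 0]},
    {"offset": [0, 0, -0.168], "dr": [0, 0, 0]}
  ],
  "gripper": 0.1
}}

```text
time_s: 17.72
position: [0.5221, 0.2559, 0.2058]
tcp_rot: [[0.21, 0.978, 0.009], [0.978, -0.21, 0.003], [0.004, 0.008, -1.0]]
force: [0.6, 1.1, -0.2]
opening: 0.45
grasp_force: 0.0
```

>>> {"op": "servo_tool", "data": {
  "targets": [
    {"offset": [-0.436, 0.198, 0], "dr": [0, 0, -77.9]},
    {"offset": [-0.436, 0.198, 0], "dr": [0, 0, -77.9]},
    {"offset": [-0.436, 0.198, 0], "dr": [0, 0, -77.9]},
    {"offset": [-0.436, 0.198, 0], "dr": [0, 0, -77.9]},
    {"offset": [-0.436, 0.198, 0], "dr": [0, 0, -77.9]},
    {"offset": [-0.436, 0.198, 0], "dr": [0, 0, -77.9]},
    {"offset": [-0.436, 0.198, 0], "dr": [0, 0, -77.9]},
    {"offset": [-0.436, 0.198, 0], "dr": [0, 0, -77.9]},
    {"offset": [-0.436, 0.198, 0], "dr": [0, 0, -77.9]},
    {"offset": [-0.436, 0.198, 0], "dr": [0, 0, -77.9]},
    {"offset": [-0.436, 0.198, 0], "dr": [0, 0, -77.9]},
    {"offset": [-0.436, 0.198, 0], "dr": [0, 0, -77.9]},
    {"offset": [-0.436, 0.198, 0], "dr": [0, 0, -77.9]},
    {"offset": [-0.436, 0.198, 0], "dr": [0, 0, -77.9]},
    {"offset": [-0.436, 0.198, 0], "dr": [0, 0, -77.9]},
    {"offset": [-0.436, 0.198, 0], "dr": [0, 0, -77.9]}
  ]
}}

```text
time_s: 19.05
position: [0.6209, -0.2111, 0.1997]
tcp_rot: [[-0.912, 0.41, -0.001], [0.41, 0.912, 0.001], [0.001, 0.001, -1.0]]
force: [-0.6, 0.1, -0.2]
opening: 0.454
grasp_force: 0.0
```

```bash
python3 - <<'E'
from h import *
t=near((.622,-.213))
if t:go((t[0],t[1],.027),t[4])
E
```

```text
tin [ 0.622 -0.213 77.435] [ 59.8  66.7 251.1 172.2]
off [-0.0015, -0.0015, 0.1728] dr [0.0, -0.1, -0.9] j6 -94.4 z 0.1998
```

>>> {"op": "servo_tool", "data": {
  "targets": [
    {"offset": [-0.001, -0.001, 0.04], "dr": [0, 0, -0.9]},
    {"offset": [-0.001, -0.001, 0.08], "dr": [0, 0, -0.9]},
    {"offset": [-0.001, -0.001, 0.12], "dr": [0, 0, -0.9]},
    {"offset": [-0.001, -0.001, 0.15], "dr": [0, 0, -0.9]},
    {"offset": [-0.001, -0.001, 0.165], "dr": [0, 0, -0.9]},
    {"offset": [-0.001, -0.001, 0.173], "dr": [0, 0, -0.9]},
    {"offset": [-0.001, -0.001, 0.173], "dr": [0, 0, -0.9]},
    {"offset": [-0.001, -0.001, 0.173], "dr": [0, 0, -0.9]}
  ]
}}

```text
time_s: 19.77
position: [0.6226, -0.213, 0.0273]
tcp_rot: [[-0.919, 0.395, 0.001], [0.395, 0.919, -0.0], [-0.001, -0.0, -1.0]]
force: [0.5, -0.1, -0.0]
opening: 0.446
grasp_force: 0.0
```

>>> {"op": "servo_tool", "data": {
  "targets": [
    {"offset": [0, 0, 0], "dr": [0, 0, 0]},
    {"offset": [0, 0, 0], "dr": [0, 0, 0]},
    {"offset": [0, 0, 0], "dr": [0, 0, 0]},
    {"offset": [0, 0, 0], "dr": [0, 0, 0]},
    {"offset": [0, 0, 0], "dr": [0, 0, 0]},
    {"offset": [0, 0, 0], "dr": [0, 0, 0]},
    {"offset": [0, 0, -0.02], "dr": [0, 0, 0]},
    {"offset": [0, 0, -0.06], "dr": [0, 0, 0]},
    {"offset": [0, 0, -0.1], "dr": [0, 0, 0]},
    {"offset": [0, 0, -0.12], "dr": [0, 0, 0]}
  ],
  "gripper": 1
}}

```text
time_s: 20.6
position: [0.6239, -0.2152, 0.1509]
tcp_rot: [[-0.918, 0.396, 0.005], [0.396, 0.918, -0.003], [-0.006, -0.001, -1.0]]
force: [1.3, -1.1, -0.5]
opening: 0.134
grasp_force: 30.0
```

>>> {"op": "servo_tool", "data": {
  "targets": [
    {"offset": [0.181, 0.407, 0], "dr": [0, 0, 78.7]},
    {"offset": [0.181, 0.407, 0], "dr": [0, 0, 78.7]},
    {"offset": [0.181, 0.407, 0], "dr": [0, 0, 78.7]},
    {"offset": [0.181, 0.407, 0], "dr": [0, 0, 78.7]},
    {"offset": [0.181, 0.407, 0], "dr": [0, 0, 78.7]},
    {"offset": [0.181, 0.407, 0], "dr": [0, 0, 78.7]},
    {"offset": [0.181, 0.407, 0], "dr": [0, 0, 78.7]},
    {"offset": [0.181, 0.407, 0], "dr": [0, 0, 78.7]},
    {"offset": [0.181, 0.407, 0], "dr": [0, 0, 78.7]},
    {"offset": [0.181, 0.407, 0], "dr": [0, 0, 78.7]},
    {"offset": [0.181, 0.407, 0], "dr": [0, 0, 78.7]},
    {"offset": [0.181, 0.407, 0], "dr": [0, 0, 78.7]},
    {"offset": [0.181, 0.407, 0], "dr": [0, 0, 78.7]},
    {"offset": [0.181, 0.407, 0], "dr": [0, 0, 78.7]},
    {"offset": [0.181, 0.407, 0], "dr": [0, 0, 78.7]},
    {"offset": [0.181, 0.407, 0], "dr": [0, 0, 78.7]}
  ]
}}

```text
time_s: 21.93
position: [0.6172, 0.2296, 0.1464]
tcp_rot: [[0.21, 0.978, -0.001], [0.978, -0.21, -0.0], [-0.001, -0.0, -1.0]]
force: [0.2, -1.1, -1.7]
opening: 0.129
grasp_force: 30.0
```

```bash
python3 - <<'E'
from h import *
p=slot(.05,.0355,.032);print(p);go(p,-12)
E
```

```text
[0.61658825 0.23232866 0.032     ]
off [0.0026, -0.0012, 0.1144] dr [-0.0, 0.0, -0.1] j6 22.8 z 0.1464
```

>>> {"op": "servo_tool", "data": {
  "targets": [
    {"offset": [0.003, -0.001, 0.0], "dr": [0, 0, 0]},
    {"offset": [0.003, -0.001, 0.03], "dr": [0, 0, 0]},
    {"offset": [0.003, -0.001, 0.05], "dr": [0, 0, 0]},
    {"offset": [0.003, -0.001, 0.06], "dr": [0, 0, 0]},
    {"offset": [0.003, -0.001, 0.07], "dr": [0, 0, 0]},
    {"offset": [0.003, -0.001, 0.08], "dr": [0, 0, 0]},
    {"offset": [0.003, -0.001, 0.09], "dr": [0, 0, 0]},
    {"offset": [0.003, -0.001, 0.1], "dr": [0, 0, 0]},
    {"offset": [0.003, -0.001, 0.108], "dr": [0, 0, 0]},
    {"offset": [0.003, -0.001, 0.114], "dr": [0, 0, 0]},
    {"offset": [0.003, -0.001, 0.115], "dr": [0, 0, 0]},
    {"offset": [0.003, -0.001, 0.115], "dr": [0, 0, 0]}
  ]
}}

```text
time_s: 22.93
position: [0.6168, 0.2345, 0.0313]
tcp_rot: [[0.209, 0.978, -0.0], [0.978, -0.209, -0.0], [-0.0, -0.0, -1.0]]
force: [-0.2, 0.2, -0.2]
opening: 0.139
grasp_force: 30.0
```

>>> {"op": "servo_tool", "data": {
  "targets": [
    {"offset": [0, 0, 0], "dr": [0, 0, 0]},
    {"offset": [0, 0, 0], "dr": [0, 0, 0]},
    {"offset": [0, 0, 0], "dr": [0, 0, 0]},
    {"offset": [0, 0, 0], "dr": [0, 0, 0]},
    {"offset": [0, 0, -0.01], "dr": [0, 0, 0]},
    {"offset": [0, 0, -0.03], "dr": [0, 0, 0]},
    {"offset": [0, 0, -0.07], "dr": [0, 0, 0]},
    {"offset": [0, 0, -0.11], "dr": [0, 0, 0]},
    {"offset": [0, 0, -0.15], "dr": [0, 0, 0]},
    {"offset": [-0.13, -0.05, -0.2], "dr": [0, 0, 0]},
    {"offset": [-0.13, -0.05, -0.2], "dr": [0, 0, 0]},
    {"offset": [-0.13, -0.05, -0.2], "dr": [0, 0, 0]},
    {"offset": [-0.13, -0.05, -0.2], "dr": [0, 0, 0]},
    {"offset": [-0.13, -0.05, -0.2], "dr": [0, 0, 0]},
    {"offset": [-0.13, -0.05, -0.2], "dr": [0, 0, 0]},
    {"offset": [-0.13, -0.05, -0.2], "dr": [0, 0, 0]}
  ],
  "gripper": 0.1
}}

```text
time_s: 24.27
position: [0.5414, 0.1181, 0.2322]
tcp_rot: [[0.209, 0.978, 0.002], [0.978, -0.209, 0.001], [0.001, 0.002, -1.0]]
force: [0.4, 0.5, 0.4]
opening: 0.452
grasp_force: 0.0
```

```bash
python3 - <<'E'
from h import *
s=bot.read_state();print(s['time_s'],s['position'])
c=viewer.capture('wrist');np.savez('pics/w3.npz',**c);save(c,'w3')
a=np.radians(TY)
for k in blobs(c,(0,0,100),(180,60,255),150,9000):
    x,y,l,w,q=rect(ray(c,k,.028));d=np.array([x,y])-TC
    print('tray xy',np.round([d@[np.cos(a),np.sin(a)],d@[-np.sin(a),np.cos(a)]],4),round(l,1),round(w,1),round(q,1))
c=viewer.capture('top')
for k in blobs(c,(18,60,150),(32,255,255),400,5000):print(k.mean(0),np.round(rect(ray(c,k,.036)),3))
go((.51,.35,.2),85.4)
E
```

```text
24.2667 [0.54138012 0.11807144 0.23217237]
tray xy [ 0.3111 -0.239 ] 64.8 24.0 76.4
tray xy [-0.0009 -0.2359] 225.5 26.6 77.9
tray xy [-0.3079 -0.2378] 58.8 23.9 79.4
tray xy [ 0.265  -0.1791] 89.9 46.4 42.1
tray xy [ 0.0486 -0.0434] 61.5 59.3 78.2
tray xy [-0.0495 -0.0422] 61.4 59.2 77.7
tray xy [-0.2138 -0.0388] 77.0 41.0 -9.6
tray xy [ 0.2025 -0.0178] 125.2 56.3 -0.3
tray xy [-0.0497  0.0368] 75.9 59.9 -12.6
tray xy [0.049  0.0377] 75.8 60.1 -11.6
off [0.2199, -0.0786, 0.0313] dr [-0.0, -0.0, 82.6] j6 12.8 z 0.2313
```

View pics/w3.png

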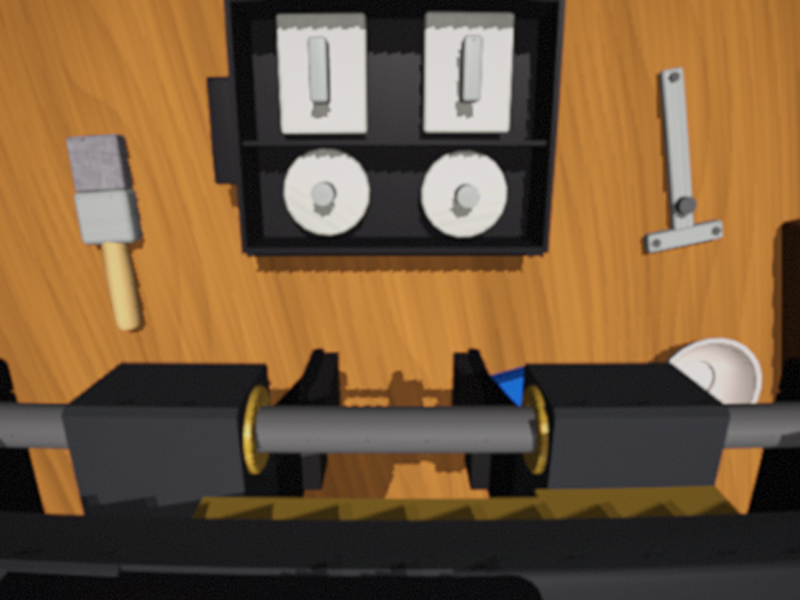

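The wrist picture shows all four tins seated in their lanes: oblongs at (322,73) and (468,72), rounds at (326,193) and (464,193). Measured tray x is ±49 mm and y is -43 and +37 mm. Before going to the straightedge I check clearance to the cabinet door.

```bash
python3 - <<'E'
from h import *
c={k:v for k,v in np.load('pics/top0.npz').items()}
print(np.round(ray(c,np.array([[168,190],[130,328],[140,400]])*.64,0.)[:,:2],3))
E
```

```text
[[0.743 0.549]
 [0.453 0.619]
 [0.307 0.593]]
```

>>> {"op": "servo_tool", "data": {
  "targets": [
    {"offset": [0.272, -0.13, 0.03], "dr": [0, 0, 82.6]},
    {"offset": [0.272, -0.13, 0.03], "dr": [0, 0, 82.6]},
    {"offset": [0.272, -0.13, 0.03], "dr": [0, 0, 82.6]},
    {"offset": [0.272, -0.13, 0.03], "dr": [0, 0, 82.6]},
    {"offset": [0.272, -0.13, 0.03], "dr": [0, 0, 82.6]},
    {"offset": [0.272, -0.13, 0.03], "dr": [0, 0, 82.6]},
    {"offset": [0.272, -0.13, 0.03], "dr": [0, 0, 82.6]},
    {"offset": [0.272, -0.13, 0.03], "dr": [0, 0, 82.6]},
    {"offset": [0.272, -0.13, 0.03], "dr": [0, 0, 82.6]},
    {"offset": [0.272, -0.13, 0.03], "dr": [0, 0, 82.6]},
    {"offset": [0.272, -0.13, 0.03], "dr": [0, 0, 82.6]},
    {"offset": [0.272, -0.13, 0.03], "dr": [0, 0, 82.6]},
    {"offset": [0.272, -0.13, 0.03], "dr": [0, 0, 82.6]},
    {"offset": [0.272, -0.13, 0.03], "dr": [0, 0, 82.6]},
    {"offset": [0.272, -0.13, 0.03], "dr": [0, 0, 82.6]},
    {"offset": [0.272, -0.13, 0.03], "dr": [0, 0, 82.6]}
  ]
}}

```text
time_s: 25.7
position: [0.4702, 0.4111, 0.2012]
tcp_rot: [[0.997, -0.079, -0.0], [-0.079, -0.997, -0.0], [-0.0, 0.0, -1.0]]
force: [0.5, 0.1, 0.1]
opening: 0.447
grasp_force: 0.0
```

```bash
python3 - <<'E'
from h import *
c=viewer.capture('wrist');save(c,'w4');np.savez('pics/w4.npz',**c)
for k in blobs(c,(18,60,150),(32,255,255),400,20000):print(k.mean(0),np.round(rect(ray(c,k,.036)),3),np.round(ray(c,k[k[:,1].argmin()],.036),3))
go((.511,.413,.012),85.4)
E
```

```text
[248.22883295 124.77116705] [  0.513   0.414 198.357  22.413  85.763] [[0.612 0.415 0.036]]
off [0.0404, -0.0053, 0.1894] dr [0.0, 0.0, 0.0] j6 125.5 z 0.2014
```

View pics/w4.png

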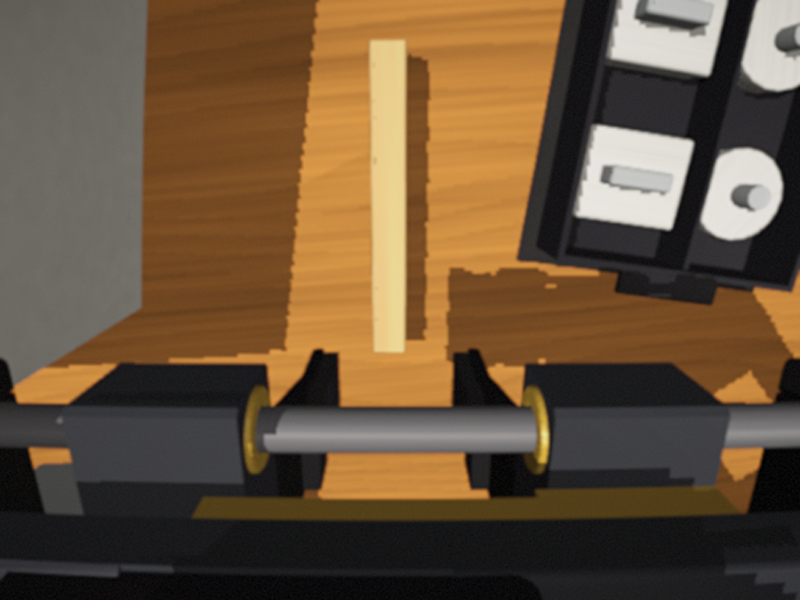

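The picture shows the beech straightedge at (388,195), clear of the tray and cabinet. It measures 198 × 22 mm, centred at (0.513, 0.414).

>>> {"op": "servo_tool", "data": {
  "targets": [
    {"offset": [0.0425, -0.0065, 0.04], "dr": [0, 0, 0]},
    {"offset": [0.0425, -0.0065, 0.08], "dr": [0, 0, 0]},
    {"offset": [0.0425, -0.0065, 0.12], "dr": [0, 0, 0]},
    {"offset": [0.0425, -0.0065, 0.15], "dr": [0, 0, 0]},
    {"offset": [0.0425, -0.0065, 0.175], "dr": [0, 0, 0]},
    {"offset": [0.0425, -0.0065, 0.187], "dr": [0, 0, 0]},
    {"offset": [0.0425, -0.0065, 0.187], "dr": [0, 0, 0]},
    {"offset": [0.0425, -0.0065, 0.187], "dr": [0, 0, 0]}
  ]
}}

```text
time_s: 26.42
position: [0.5137, 0.4142, 0.0149]
tcp_rot: [[0.997, -0.081, 0.001], [-0.081, -0.997, 0.0], [0.001, -0.0, -1.0]]
force: [0.3, 0.6, -0.0]
opening: 0.45
grasp_force: 0.0
```

>>> {"op": "servo_tool", "data": {
  "targets": [
    {"offset": [0, 0, 0], "dr": [0, 0, 0]},
    {"offset": [0, 0, 0], "dr": [0, 0, 0]},
    {"offset": [0, 0, 0], "dr": [0, 0, 0]},
    {"offset": [0, 0, 0], "dr": [0, 0, 0]},
    {"offset": [0, 0, 0], "dr": [0, 0, 0]},
    {"offset": [0, 0, 0], "dr": [0, 0, 0]},
    {"offset": [0, 0, -0.02], "dr": [0, 0, 0]},
    {"offset": [0, 0, -0.06], "dr": [0, 0, 0]},
    {"offset": [0, 0, -0.1], "dr": [0, 0, 0]},
    {"offset": [0, 0, -0.14], "dr": [0, 0, 0]},
    {"offset": [0, 0, -0.14], "dr": [0, 0, 0]}
  ],
  "gripper": 1
}}

```text
time_s: 27.33
position: [0.5182, 0.417, 0.164]
tcp_rot: [[0.997, -0.081, 0.015], [-0.081, -0.997, 0.009], [0.015, -0.01, -1.0]]
force: [1.5, 1.0, -0.5]
opening: 0.25
grasp_force: 30.0
```

```bash
python3 - <<'E'
from h import *
p=slot(-.09,.0,.12);print(p);go(p,-12)
E
```

```text
[0.47226672 0.22671205 0.12      ]
off [-0.0311, 0.1938, 0.0416] dr [0.1, -1.1, -82.6] j6 123.8 z 0.164
```

>>> {"op": "servo_tool", "data": {
  "targets": [
    {"offset": [-0.031, 0.194, 0], "dr": [0, 0, -82.6]},
    {"offset": [-0.031, 0.194, 0], "dr": [0, 0, -82.6]},
    {"offset": [-0.031, 0.194, 0], "dr": [0, 0, -82.6]},
    {"offset": [-0.031, 0.194, 0], "dr": [0, 0, -82.6]},
    {"offset": [-0.031, 0.194, 0], "dr": [0, 0, -82.6]},
    {"offset": [-0.031, 0.194, 0], "dr": [0, 0, -82.6]},
    {"offset": [-0.031, 0.194, 0], "dr": [0, 0, -82.6]},
    {"offset": [-0.031, 0.194, 0], "dr": [0, 0, -82.6]},
    {"offset": [-0.031, 0.194, 0], "dr": [0, 0, -82.6]},
    {"offset": [-0.031, 0.194, 0], "dr": [0, 0, -82.6]},
    {"offset": [-0.031, 0.194, 0], "dr": [0, 0, -82.6]},
    {"offset": [-0.031, 0.194, 0], "dr": [0, 0, -82.6]},
    {"offset": [-0.031, 0.194, 0], "dr": [0, 0, -82.6]},
    {"offset": [-0.031, 0.194, 0], "dr": [0, 0, -82.6]},
    {"offset": [-0.031, 0.194, 0], "dr": [0, 0, -82.6]},
    {"offset": [-0.031, 0.194, 0], "dr": [0, 0, -82.6]}
  ]
}}

```text
time_s: 28.67
position: [0.4666, 0.2231, 0.1546]
tcp_rot: [[0.21, 0.978, 0.0], [0.978, -0.21, 0.0], [0.0, 0.0, -1.0]]
force: [0.8, 0.2, -0.6]
opening: 0.253
grasp_force: 30.0
```

```bash
python3 - <<'E'
from h import *
p=slot(-.09,.0,.07);print(p);go(p,-12)
c=viewer.capture('wrist');save(c,'w5');s=bot.read_state();print(s['force'],s['moment'])
L=[k for k in blobs(c,(15,50,110),(35,255,255),300,20000)]
for k in L:print(k.mean(0),np.round(rect(ray(c,k,s['position'][2]+.021)),3))
E
```

```text
[0.47226672 0.22671205 0.07      ]
off [0.0047, 0.0048, 0.0846] dr [0.0, -0.0, -0.1] j6 25.3 z 0.1546
[-0.11009162 -0.56003189 -0.53175786] [-0.04068378 -0.06308537 -0.00515378]
[ 52.04188482 308.08900524] [ 0.358  0.218 31.46  25.079 78.491]
[291.35146444 316.51569038] [4.79000e-01 1.92000e-01 2.03485e+02 2.54520e+01 7.76360e+01]
```

View pics/w5.png

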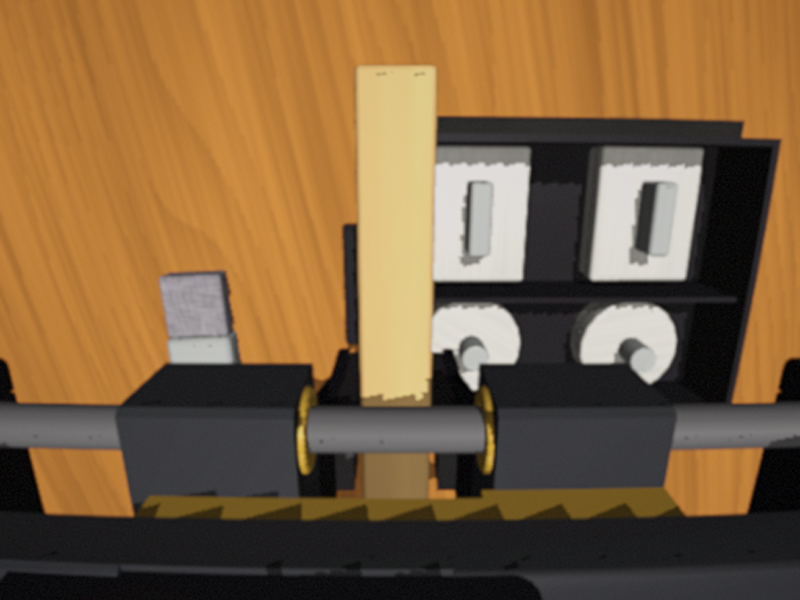

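The picture shows the straightedge held square, with its end at (396,67), above the lip end of the tray, with all tins in place. I lower it to just above the rim, then creep down.

>>> {"op": "servo_tool", "data": {
  "targets": [
    {"offset": [0.005, 0.005, 0.02], "dr": [0, 0, 0]},
    {"offset": [0.005, 0.005, 0.045], "dr": [0, 0, 0]},
    {"offset": [0.005, 0.005, 0.065], "dr": [0, 0, 0]},
    {"offset": [0.005, 0.005, 0.078], "dr": [0, 0, 0]},
    {"offset": [0.005, 0.005, 0.0835], "dr": [0, 0, 0]},
    {"offset": [0.005, 0.005, 0.0835], "dr": [0, 0, 0]},
    {"offset": [0.005, 0.005, 0.0835], "dr": [0, 0, 0]},
    {"offset": [0.005, 0.005, 0.0835], "dr": [0, 0, 0]}
  ]
}}

```text
time_s: 29.38
position: [0.4734, 0.2271, 0.0719]
tcp_rot: [[0.209, 0.978, 0.002], [0.978, -0.209, 0.0], [0.001, 0.002, -1.0]]
force: [-0.2, 0.2, -0.7]
opening: 0.247
grasp_force: 30.0
```

>>> {"op": "servo_tool", "data": {
  "targets": [
    {"offset": [0, 0, 0.001], "dr": [0, 0, 0]},
    {"offset": [0, 0, 0.002], "dr": [0, 0, 0]},
    {"offset": [0, 0, 0.003], "dr": [0, 0, 0]},
    {"offset": [0, 0, 0.003], "dr": [0, 0, 0]},
    {"offset": [0, 0, 0.003], "dr": [0, 0, 0]}
  ]
}}

```text
time_s: 29.8
position: [0.4729, 0.227, 0.0685]
tcp_rot: [[0.209, 0.978, 0.001], [0.978, -0.209, 0.0], [0.001, 0.001, -1.0]]
force: [-0.0, 0.2, 0.7]
opening: 0.248
grasp_force: 30.0
```

>>> {"op": "servo_tool", "data": {
  "targets": [
    {"offset": [0, 0, 0.001], "dr": [0, 0, 0]},
    {"offset": [0, 0, 0.001], "dr": [0, 0, 0]},
    {"offset": [0, 0, 0.001], "dr": [0, 0, 0]},
    {"offset": [0, 0, 0.001], "dr": [0, 0, 0]}
  ]
}}

```text
time_s: 30.13
position: [0.4729, 0.227, 0.0684]
tcp_rot: [[0.209, 0.978, 0.001], [0.978, -0.209, 0.0], [0.001, 0.001, -1.0]]
force: [-1.7, -0.8, 9.6]
opening: 0.25
grasp_force: 30.0
```

>>> {"op": "servo_tool", "data": {
  "targets": [
    {"offset": [0, 0, 0.001], "dr": [0, 0, 0]},
    {"offset": [0, 0, 0.001], "dr": [0, 0, 0]},
    {"offset": [0, 0, 0.001], "dr": [0, 0, 0]},
    {"offset": [0, 0, 0.001], "dr": [0, 0, 0]}
  ]
}}

```text
time_s: 30.47
position: [0.4729, 0.227, 0.0684]
tcp_rot: [[0.209, 0.978, 0.002], [0.978, -0.209, 0.0], [0.001, 0.002, -1.0]]
force: [-3.0, -0.9, 16.9]
opening: 0.246
grasp_force: 30.0
```

>>> {"op": "servo_tool", "data": {
  "targets": [
    {"offset": [0, 0, -0.001], "dr": [0, 0, 0]},
    {"offset": [0, 0, -0.001], "dr": [0, 0, 0]},
    {"offset": [0, 0.003, -0.001], "dr": [0, 0, 0]},
    {"offset": [0, 0.007, -0.001], "dr": [0, 0, 0]},
    {"offset": [0, 0.012, -0.001], "dr": [0, 0, 0]},
    {"offset": [0, 0.017, -0.001], "dr": [0, 0, 0]},
    {"offset": [0, 0.022, -0.001], "dr": [0, 0, 0]},
    {"offset": [0, 0.027, -0.001], "dr": [0, 0, 0]},
    {"offset": [0, 0.032, -0.001], "dr": [0, 0, 0]},
    {"offset": [0, 0.037, -0.001], "dr": [0, 0, 0]},
    {"offset": [0, 0.041, -0.001], "dr": [0, 0, 0]},
    {"offset": [0, 0.045, -0.001], "dr": [0, 0, 0]},
    {"offset": [0, 0.045, -0.001], "dr": [0, 0, 0]},
    {"offset": [0, 0.045, -0.001], "dr": [0, 0, 0]}
  ]
}}

```text
time_s: 31.63
position: [0.512, 0.2178, 0.0684]
tcp_rot: [[0.209, 0.978, -0.009], [0.978, -0.209, -0.0], [-0.002, -0.009, -1.0]]
force: [-8.6, 1.0, 17.0]
opening: 0.25
grasp_force: 30.0
```

>>> {"op": "servo_tool", "data": {
  "targets": [
    {"offset": [0, 0, -0.0012], "dr": [0, 0, 0]},
    {"offset": [0, 0, -0.0012], "dr": [0, 0, 0]},
    {"offset": [0, 0, -0.0012], "dr": [0, 0, 0]}
  ]
}}

```text
time_s: 31.88
position: [0.5165, 0.2176, 0.0685]
tcp_rot: [[0.209, 0.978, -0.0], [0.978, -0.209, 0.0], [0.0, -0.0, -1.0]]
force: [-1.2, -0.1, 5.7]
opening: 0.251
grasp_force: 30.0
```

>>> {"op": "servo_tool", "data": {
  "targets": [
    {"offset": [0, 0.005, 0], "dr": [0, 0, 0]},
    {"offset": [0, 0.01, 0], "dr": [0, 0, 0]},
    {"offset": [0, 0.015, 0], "dr": [0, 0, 0]},
    {"offset": [0, 0.02, 0], "dr": [0, 0, 0]},
    {"offset": [0, 0.025, 0], "dr": [0, 0, 0]},
    {"offset": [0, 0.03, 0], "dr": [0, 0, 0]},
    {"offset": [0, 0.035, 0], "dr": [0, 0, 0]},
    {"offset": [0, 0.04, 0], "dr": [0, 0, 0]},
    {"offset": [0, 0.045, 0], "dr": [0, 0, 0]},
    {"offset": [0, 0.047, 0], "dr": [0, 0, 0]},
    {"offset": [0, 0.047, 0], "dr": [0, 0, 0]}
  ]
}}

```text
time_s: 32.8
position: [0.5619, 0.2077, 0.0685]
tcp_rot: [[0.209, 0.978, -0.002], [0.978, -0.209, 0.0], [-0.0, -0.002, -1.0]]
force: [-3.8, 0.5, 6.9]
opening: 0.249
grasp_force: 30.0
```

>>> {"op": "servo_tool", "data": {
  "targets": [
    {"offset": [0, 0.005, 0], "dr": [0, 0, 0]},
    {"offset": [0, 0.01, 0], "dr": [0, 0, 0]},
    {"offset": [0, 0.015, 0], "dr": [0, 0, 0]},
    {"offset": [0, 0.02, 0], "dr": [0, 0, 0]},
    {"offset": [0, 0.025, 0], "dr": [0, 0, 0]},
    {"offset": [0, 0.03, 0], "dr": [0, 0, 0]},
    {"offset": [0, 0.035, 0], "dr": [0, 0, 0]},
    {"offset": [0, 0.04, 0], "dr": [0, 0, 0]},
    {"offset": [0, 0.045, 0], "dr": [0, 0, 0]},
    {"offset": [0, 0.046, 0], "dr": [0, 0, 0]},
    {"offset": [0, 0.046, 0], "dr": [0, 0, 0]}
  ]
}}

```text
time_s: 33.72
position: [0.6072, 0.1982, 0.0685]
tcp_rot: [[0.209, 0.978, -0.002], [0.978, -0.209, 0.0], [0.0, -0.002, -1.0]]
force: [-1.5, -0.7, 6.1]
opening: 0.255
grasp_force: 30.0
```

>>> {"op": "servo_tool", "data": {
  "targets": [
    {"offset": [0, 0.005, 0], "dr": [0, 0, 0]},
    {"offset": [0, 0.01, 0], "dr": [0, 0, 0]},
    {"offset": [0, 0.015, 0], "dr": [0, 0, 0]},
    {"offset": [0, 0.02, 0], "dr": [0, 0, 0]},
    {"offset": [0, 0.025, 0], "dr": [0, 0, 0]},
    {"offset": [0, 0.03, 0], "dr": [0, 0, 0]},
    {"offset": [0, 0.035, 0], "dr": [0, 0, 0]},
    {"offset": [0, 0.04, 0], "dr": [0, 0, 0]},
    {"offset": [0, 0.042, 0], "dr": [0, 0, 0]},
    {"offset": [0, 0.042, 0], "dr": [0, 0, 0]},
    {"offset": [0, 0.042, 0], "dr": [0, 0, 0]}
  ]
}}

```text
time_s: 34.63
position: [0.6484, 0.1894, 0.0685]
tcp_rot: [[0.209, 0.978, -0.001], [0.978, -0.209, 0.0], [0.0, -0.001, -1.0]]
force: [-2.8, 0.5, 4.9]
opening: 0.251
grasp_force: 30.0
```

```bash
python3 - <<'E'
from h import *
s=bot.read_state();d=s['position'][:2]-TC;a=np.radians(TY);print('tray',d@[np.cos(a),np.sin(a)],d@[-np.sin(a),np.cos(a)])
go((.513,.414,.15),85.7)
c=viewer.capture('wrist')
for k in blobs(c,(0,0,100),(180,60,255),150,9000):
    x,y,l,w,q=rect(ray(c,k,.028));e=np.array([x,y])-TC
    print(np.round([e@[np.cos(a),np.sin(a)],e@[-np.sin(a),np.cos(a)]],3),round(l,1),round(w,1),round(q,1))
E
```

```text
tray 0.08999618225327737 0.0001432394748507528
off [0.1913, -0.1794, -0.0812] dr [-0.1, 0.0, 82.2] j6 18.9 z 0.0685
[ 0.09  -0.049] 78.3 21.0 78.1
[ 0.247 -0.052] 62.4 28.2 80.1
[-0.068 -0.055] 60.0 31.1 78.5
[-0.049 -0.023] 54.7 16.1 78.7
[0.198 0.009] 83.3 14.3 -0.1
```

>>> {"op": "servo_tool", "data": {
  "targets": [
    {"offset": [0, 0, -0.01], "dr": [0, 0, 0]},
    {"offset": [0, 0, -0.04], "dr": [0, 0, 0]},
    {"offset": [0, 0, -0.08], "dr": [0, 0, 0]},
    {"offset": [0, 0, -0.08], "dr": [0, 0, 0]},
    {"offset": [0.191, -0.179, -0.08], "dr": [0, 0, 82.2]},
    {"offset": [0.191, -0.179, -0.08], "dr": [0, 0, 82.2]},
    {"offset": [0.191, -0.179, -0.08], "dr": [0, 0, 82.2]},
    {"offset": [0.191, -0.179, -0.08], "dr": [0, 0, 82.2]},
    {"offset": [0.191, -0.179, -0.08], "dr": [0, 0, 82.2]},
    {"offset": [0.191, -0.179, -0.08], "dr": [0, 0, 82.2]},
    {"offset": [0.191, -0.179, -0.08], "dr": [0, 0, 82.2]},
    {"offset": [0.191, -0.179, -0.08], "dr": [0, 0, 82.2]},
    {"offset": [0.191, -0.179, -0.08], "dr": [0, 0, 82.2]},
    {"offset": [0.191, -0.179, -0.08], "dr": [0, 0, 82.2]},
    {"offset": [0.191, -0.179, -0.08], "dr": [0, 0, 82.2]},
    {"offset": [0.191, -0.179, -0.08], "dr": [0, 0, 82.2]},
    {"offset": [0.191, -0.179, -0.08], "dr": [0, 0, 82.2]},
    {"offset": [0.191, -0.179, -0.08], "dr": [0, 0, 82.2]},
    {"offset": [0.191, -0.179, -0.08], "dr": [0, 0, 82.2]},
    {"offset": [0.191, -0.179, -0.08], "dr": [0, 0, 82.2]}
  ]
}}

```text
time_s: 36.35
position: [0.5135, 0.4134, 0.1482]
tcp_rot: [[0.997, -0.073, 0.0], [-0.073, -0.997, -0.0], [0.0, 0.0, -1.0]]
force: [-0.7, 0.4, -0.4]
opening: 0.248
grasp_force: 30.0
```

```bash
python3 - <<'E'
from h import *
go((.513,.414,.017),85.7)
E
```

```text
off [-0.0006, -0.0006, 0.1312] dr [0.0, -0.0, 0.1] j6 123.3 z 0.1482
```

>>> {"op": "servo_tool", "data": {
  "targets": [
    {"offset": [0, 0, 0.03], "dr": [0, 0, 0]},
    {"offset": [0, 0, 0.06], "dr": [0, 0, 0]},
    {"offset": [0, 0, 0.09], "dr": [0, 0, 0]},
    {"offset": [0, 0, 0.11], "dr": [0, 0, 0]},
    {"offset": [0, 0, 0.122], "dr": [0, 0, 0]},
    {"offset": [0, 0, 0.128], "dr": [0, 0, 0]},
    {"offset": [0, 0, 0.131], "dr": [0, 0, 0]},
    {"offset": [0, 0, 0.132], "dr": [0, 0, 0]},
    {"offset": [0, 0, 0.132], "dr": [0, 0, 0]},
    {"offset": [0, 0, 0.132], "dr": [0, 0, 0]}
  ]
}}

```text
time_s: 37.18
position: [0.5144, 0.4141, 0.0177]
tcp_rot: [[0.997, -0.074, 0.002], [-0.074, -0.997, 0.001], [0.002, -0.002, -1.0]]
force: [-0.2, 0.7, -0.8]
opening: 0.248
grasp_force: 30.0
```

>>> {"op": "servo_tool", "data": {
  "targets": [
    {"offset": [0, 0, 0], "dr": [0, 0, 0]},
    {"offset": [0, 0, 0], "dr": [0, 0, 0]},
    {"offset": [0, 0, 0], "dr": [0, 0, 0]},
    {"offset": [0, 0, 0], "dr": [0, 0, 0]},
    {"offset": [0, 0, -0.01], "dr": [0, 0, 0]},
    {"offset": [0, 0, -0.03], "dr": [0, 0, 0]},
    {"offset": [0, 0, -0.07], "dr": [0, 0, 0]},
    {"offset": [0, 0, -0.11], "dr": [0, 0, 0]},
    {"offset": [0, 0, -0.15], "dr": [0, 0, 0]},
    {"offset": [0, 0, -0.19], "dr": [0, 0, 0]},
    {"offset": [-0.1, 0.25, -0.22], "dr": [0, 0, 0]},
    {"offset": [-0.1, 0.25, -0.22], "dr": [0, 0, 0]},
    {"offset": [-0.1, 0.25, -0.22], "dr": [0, 0, 0]},
    {"offset": [-0.1, 0.25, -0.22], "dr": [0, 0, 0]},
    {"offset": [-0.1, 0.25, -0.22], "dr": [0, 0, 0]},
    {"offset": [-0.1, 0.25, -0.22], "dr": [0, 0, 0]},
    {"offset": [-0.1, 0.25, -0.22], "dr": [0, 0, 0]},
    {"offset": [-0.1, 0.25, -0.22], "dr": [0, 0, 0]},
    {"offset": [-0.1, 0.25, -0.22], "dr": [0, 0, 0]}
  ],
  "gripper": 0.1
}}

```text
time_s: 38.77
position: [0.3953, 0.171, 0.2373]
tcp_rot: [[0.997, -0.076, 0.002], [-0.076, -0.997, 0.001], [0.002, -0.001, -1.0]]
force: [0.7, 0.2, 0.6]
opening: 0.447
grasp_force: 0.0
```

```bash
python3 - <<'E'
from h import *
s=bot.read_state();print(s['position'],s['qvel'])
c=viewer.capture('scene');save(c,'s9')
E
```

```text
[0.39525354 0.17096583 0.23729812] [ 1.90826202  1.91060133 -2.50345817  0.24831401 -0.586429    0.23639389]
```

View pics/s9.png

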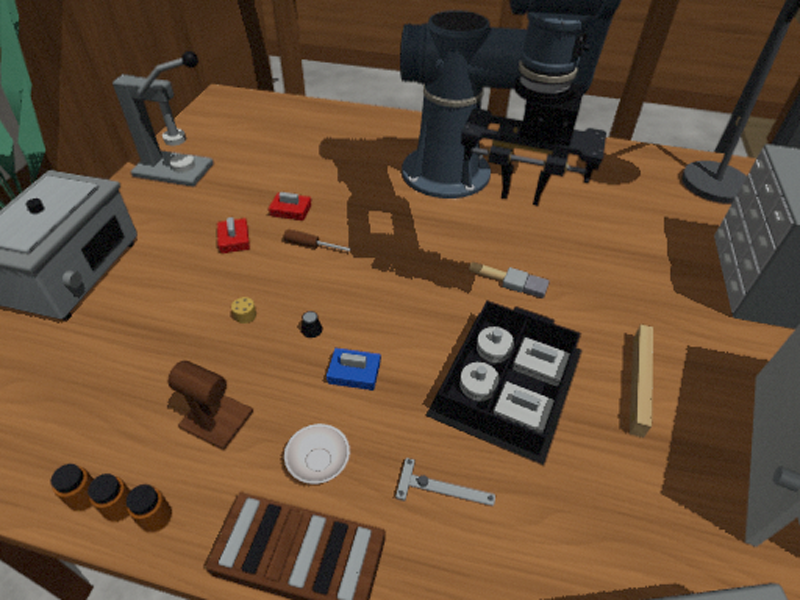

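The scene picture shows all four tins seated in the tray at (495,345), (480,380), (540,360) and (523,405). The straightedge stands on the bench at (643,380), the bystanders have not moved, and the arm is clear of everything.

>>> {"op": "servo_tool", "data": {
  "targets": [
    {"offset": [0, 0, 0], "dr": [0, 0, 0]},
    {"offset": [0, 0, 0], "dr": [0, 0, 0]},
    {"offset": [0, 0, 0], "dr": [0, 0, 0]},
    {"offset": [0, 0, 0], "dr": [0, 0, 0]}
  ]
}}

```text
time_s: 39.15
position: [0.3954, 0.1722, 0.236]
tcp_rot: [[0.997, -0.073, -0.0], [-0.073, -0.997, 0.0], [-0.0, -0.0, -1.0]]
force: [-0.6, -0.1, -0.8]
opening: 0.447
grasp_force: 0.0
```

```bash
python3 -c "
from rig import ticket;print(ticket.hand_in())"
```

```text
the job is handed in; nothing more can be done
None
```

I handed the job in at about 39 s (the hand-in returned no verdict): all four tins present (two round, two oblong) sit flat in their lanes, the straightedge slid along the rim to the far end with no reading above about 19 N, and it is back on the bench clear of the tray.

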